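# Load the cell into a lit display base

### The job

Put the long cell from the black tray into the open cell bay of the display base: flat end in first under the hood against the spring contact, then press the button end down past the two lips until the spring holds it there, lying level in the bay. Let go of it, and leave the short cell, the crystal bowl and the other wares where they are.

Things in the scene. Friction and masses are not known exactly. Their poses are not given: they have to be found in the camera images.
- cell_center (a point): centre of the long cell: cylinder in a plain white sleeve, 21 mm diameter, 70 mm long, 55 to 90 g, loose, lying level in one of the tray's two rests. +x runs along its axis to the button end (10 mm bare steel band and a 7 mm wide, 2 mm high button beyond the 70 mm); the other end is flat. Its y and z may have rolled about x.
- cell_button (a point): centre of the long cell's button end face, 35 mm along its +x from its centre
- bay (a point): where the long cell's centre must end, 10.5 mm above the bay floor (which is 12 mm above the table). +x along the bay from spring to lips, z up. The cell does not go in level: slope it 25 to 35 degrees, flat end lowest, push the spring back, then swing the button end down behind the lips; the spring then slides it out under them.
- hood_edge (a point): middle of the lower edge of the grey hood's mouth, same axes as the bay: 25 mm to -x of the bay's centre and 32 mm above the bay floor. The hood runs 50 mm from here to -x, is 36 mm wide, 4 mm thick on top, closed at the sides, 28 mm free width inside (23.4 mm between its low rails).
- lips (a point): middle of the two lips' tips, on their underside: 30 mm to +x of the bay's centre, 22.5 mm above the bay floor; same axes. Each lip is 5 to 11 mm to a side (the button passes between). Their upper faces slope from 24 mm high here to 31 mm high 5 mm farther on, where the end posts stand (face at +5 mm, 31 mm high, 6 mm thick).
- display_base: fixed black slab 170 x 290 x 12 mm with brass strips, origin at its underside's centre, axes as the bay's; the bay floor is its top. Rails 6 mm high, 23.4 mm apart, guide the cell within 20 mm of the spring end and 12 mm of the lip end; between, the sides are open for fingers down to the floor. The bowl stands on its round light plate, 145 mm to the bay's +y side.
- contact (a point): front face of the spring contact, a copper plate 18 mm wide from 2 to 25 mm above the bay floor under the hood; this point is 10.5 mm above the floor. Rests 29 mm on the -x side of the bay's centre point.
- spring (a joint): how far the spring contact is pushed back, m: 0 free, 0.020 at its stop; 450 N/m. With the long cell home it reads about 0.006; swinging the cell down past the lips needs about 0.015.
- tray: fixed black tray 110 x 160 mm, 8 mm thick, origin at its underside's centre. Two rests at its y = +40 and -40 mm; cells lie along its x, button to +x, centres 18.5 mm above the table. Rails 14 mm above the table beside the cell at x = 25 to 43 mm either way, free for fingers between; end stops 20 mm above the table at x = 38.5 to 42.5 mm either way.
- short_cell: the other cell in the tray: same make and diameter, only 45 mm long, to be left; origin on its side surface, 10.5 mm from its axis, half-way along
- bowl: crystal bowl, 96 mm wide, 50 mm high, on the light plate, origin at the centre of its underside; leave alone
- cover: loose grey bay cover, 80 x 40 x 8 mm with a tongue, lying on the table beyond the task's things, not needed; origin at underside centre
- driver: loose screwdriver 150 mm long lying on the table, nearer the robot than the tray and the base, not needed
Not all that is in view belongs to the job. Leave any green or orange look-alike of the part that bears cell_center alone.

How it is judged:
On the way:
1. the flat end pushes the spring contact back while the button end still stands up (value of joint spring above 0.003 m and angle between cell_center's own x axis and vertical below 1.4 rad and horizontal distance between cell_center and bay below 0.03 m), for 0.1 s.
At the end, for the whole second after the job is handed in: The long cell lies in the bay with its centre within 4 mm of the bay's centre point and its axis within 0.06 rad of the bay's, button end under the lips (more than 31 mm along the bay), spring contact pushed back by more than 3 mm, at rest (distance between cell_center and bay below 0.004 m and angle between the x axis of cell_center and the x axis of bay, either way round below 0.06 rad and x of cell_button in the frame of bay above 0.031 m and value of joint spring above 0.003 m and linear speed of cell below 0.02 m/s); the robot touches nothing.
It fails at once if the short cell is moved more than 20 mm (distance of short_cell from where it was at the start of the episode above 0.02 m).
It fails at once if the crystal bowl is moved more than 15 mm (distance of bowl from where it was at the start of the episode above 0.015 m).
It fails at once if the cover is moved more than 30 mm (distance of cover from where it was at the start of the episode above 0.03 m).
It fails at once if the screwdriver is moved more than 30 mm (distance of driver from where it was at the start of the episode above 0.03 m).
It also fails if it takes over 43 s, if anything falls off the work surface, if the arm or the gripper's body presses on something with over 40 N, if the wrist force passes 120 N, or if a joint passes its speed limit or range.

### The arm

A 6-joint arm with a two-finger parallel gripper is mounted at the origin on the work surface. World frame = base frame: x ahead of the robot, y to its left, z up, the work surface at z = 0. Lengths are in m, angles in rad, forces in N, time in s.
With the tool pointing down it reaches from about 0.3 to 0.95 m from the base axis. Payload 3.1 kg.
Tool frame: the origin (TCP) lies between the finger pads; the fingertips stand 11 mm ahead of it and the grasp point (between the pads) lies 8 mm behind it; z points along the fingers, x is the direction in which the jaws open and shut, and the axes are right-handed (so a half turn about z gives the same grasp; the last joint's range is limited). The gripper opens to 85 mm and grips with 20 to 120 N. Pads are 22 mm wide; open, the fingers measure 114 mm over their backs; the gripper's body (76 mm by 85 mm) begins 54 mm behind the grasp point. The pads swing forward as they close: fully open they stand 13 mm farther back than shut.
Start: joints at [-1.234, 0.308, 1.634, -0, 1.2, -0.07], TCP at [0.247, -0.574, 0.242] pointing down, gripper open.
Joint ranges: [-3.06, 3.06], [-0.79, 1.96], [0.05, 2.63], [-1.19, 4.34], [0.05, 2.64], [-2.94, 2.94]. Speed limits (rad/s): [2.79, 2.79, 3.14, 3.14, 3.14, 3.14].

### API

Orientations are given as a 3x3 rotation matrix whose columns are the frame's x, y, z axes.
In Python, from plant import readout, imaging, order, nets gives the robot as it stands. The module is installed in compiled form; this text tells all that it offers.
- The arm moves only by the tool servo_tool, never from a script. Its argument "targets" is a list of rows, each a list of 2 entries, a list of its own where there are three numbers: the shift along the tool's x, y, z in cm, then the turn about the tool's z in rad. A call has exactly 5 rows; each row is the pose to reach, as a shift and turn from the pose commanded when the call began, along the tool's axes at that moment; what a row does not reach only later rows make up. A row lasts 1/12 s, in which the tool goes at most 41.7 mm and 7.16 degrees, less where a joint would pass 70% of its speed; a pose out of reach is approached as far as the arm can. A call with a gripper value outside its range is refused whole. "claw" is the closure, from -1 (fully open) to 1 (shut), set as the call begins (left out, the last holds). The fingers move at their own pace and stop on an object; "force" is the grip in N (left out, the last holds). Time passes only in rows, so rows that repeat a pose let the fingers close, or fill a call up. It gives the time, the measured TCP pose, the force and the opening at its end, in the units of the state.
- readout.get_state(): the state, without advancing time (a new reading comes with each control period).
- imaging.camera(name): name is "scene" or "side" or "wrist"; returns the picture (384x512x3 uint8, blue, green, red); there is no depth.
- imaging.camera_params(name): a dict with "intrinsics" (3x3 intrinsics, pixels), "origin" and "orientation" of the camera in the world. Camera axes: x right, y down, z forward; pixel columns grow to the right and rows downward; lengths in m; the calibration is good to about 2 mm. The wrist camera is an equidistant fisheye: a pixel r from the principal point sees the ray r / f radians off the axis. A picture is of the moment at which its call begins: read the wrist's pose just before it. camera_params takes no time and is no camera call; for the wrist camera it gives the pose at the moment of the call.
- order.hand_in(): hands the job in, once; it reports no verdict.
Trained networks look in the newest picture that a camera, given by its name, has taken for a name from the list of things; names that differ only in an ending like _2 or _b are one class to them, and where a whole thing is asked for, a point or a joint stands for the part that bears it (a point fixed in the world has none). Each returns a list of dicts, best first, with "p" (0 to 1); they miss things now and then, are a little off and sometimes report something else, mostly with a low value. They report only what shows in the picture. A call takes as long as a camera call. They do not tell look-alikes from the thing itself.
- nets.cut_out(target, camera): "mask" (384x512 bool, what is visible of it) and "box" ([left, top, width, height] in pixels, round what is visible of it).
The state is a dict: "t": time; "joint_positions": joint angles; "joint_vel": joint speeds; "joint_torque": joint torques, N m; "tool_pos": TCP position; "tool_rot": TCP orientation; "wrist_force": force on the tool from outside, world axes, zero at the start; "ft_torque": the same for the moment, N m; "grip_width": finger opening in m.
Only numpy, scipy, OpenCV 4.12 (cv2) and the standard library are available. Lean on these libraries where they do the work, as an engineer would, in place of code of your own. Each camera call takes 0.05 s, during which the arm holds its last target.

## Working session

There is one attempt and no reset: what is moved stays moved. The work goes in short steps, Python scripts to look and compute and a tool call to move; the robot and the scene stay as the last step left them, time stands still between calls to the robot, and variables do not carry over. Pictures are saved under pics/ and viewed, and the job is handed in when it is done.

Besides the shell and the picture viewer there is one more tool, called after "Request:" as name(argument=value, ...), one argument or row to a line, values as JSON. servo_tool: Moves the arm, as the interface text tells. Its arguments: {"type":"object","properties":{"targets":{"type":"array","items":{"type":"array"}},"claw":{"type":"number"},"force":{"type":"number"}},"required":["targets"]}

```bash
mkdir -p pics; ls; python3 - <<'E'
from plant import readout, imaging
import cv2,json
s=readout.get_state();print(s)
for n in("scene","side","wrist"):
    p=imaging.camera_params(n);print(n,p)
    im=imaging.camera(n);cv2.imwrite(f"pics/{n}0.png",im)
E
```

```text
pics
{'t': 0.0, 'joint_positions': array([-1.23371090e+00,  3.09017402e-01,  1.63519081e+00, -1.59022000e-05,
        1.19970082e+00, -6.96922764e-02]), 'joint_vel': array([-0.00117393, -0.00165945,  0.00144799,  0.00202473,  0.00046311,
        0.00186049]), 'joint_torque': array([-1.61522357e-04, -4.15254128e+01, -2.76662815e+01, -2.55324121e-04,
        1.02556593e-02,  1.32198909e-05]), 'tool_pos': array([ 0.24699264, -0.57325468,  0.2410373 ]), 'tool_rot': array([[ 3.95656440e-01, -9.18398265e-01, -7.80099172e-04],
       [-9.18395687e-01, -3.95657182e-01,  2.18111495e-03],
       [-2.31178403e-03, -1.46532463e-04, -9.99997317e-01]]), 'wrist_force': array([0.31854282, 0.36044713, 0.03631059]), 'ft_torque': array([-0.0328437 , -0.01939488, -0.00271576]), 'grip_width': 0.0852860029301051}
scene {'intrinsics': array([[456.54241103,   0.        , 255.54363263],
       [  0.        , 456.54241103, 189.04738356],
       [  0.        ,   0.        ,   1.        ]]), 'origin': array([ 1.16953412, -0.66105828,  0.63197687]), 'orientation': array([[ 0.74331779,  0.36607751, -0.55988027],

[... 183 characters left out ...]
      , 386.60997097, 192.39064967],
       [  0.        ,   0.        ,   1.        ]]), 'origin': array([0.29525346, 0.69848096, 0.68686676]), 'orientation': array([[-0.92602643, -0.24494879,  0.28718485],
       [-0.37741438,  0.58921246, -0.71441379],
       [ 0.0057819 , -0.76995374, -0.63807351]])}
wrist {'intrinsics': array([[297.31863964,   0.        , 258.03556099],
       [  0.        , 297.31863964, 194.73152105],
       [  0.        ,   0.        ,   1.        ]]), 'origin': array([ 0.31271611, -0.54490195,  0.37218652]), 'orientation': array([[ 0.3940345 , -0.88223496, -0.25767865],
       [-0.91909063, -0.37915668, -0.10729695],
       [-0.00303946,  0.27910873, -0.9602547 ]])}
```

View pics/scene0.png

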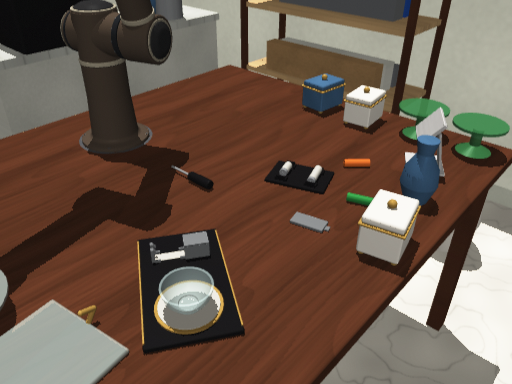

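View pics/side0.png

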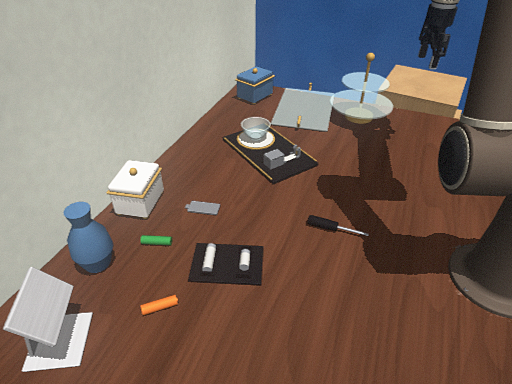

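View pics/wrist0.png

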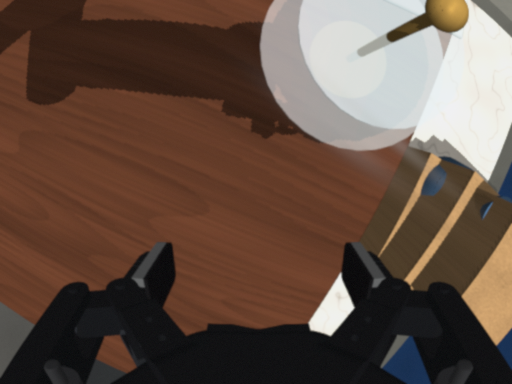

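```bash
cat > h.py <<'E'
import numpy as np, cv2
from plant import readout, imaging, nets
def ray(cam,uv,P=None):
    P=P or imaging.camera_params(cam);K=P["intrinsics"]
    uv=np.atleast_2d(np.array(uv,float))
    a=(uv[:,0]-K[0,2])/K[0,0];b=(uv[:,1]-K[1,2])/K[1,1]
    if cam=="wrist":
        r=np.hypot(a,b)+1e-12
        d=np.c_[a/r*np.sin(r),b/r*np.sin(r),np.cos(r)]
    else: d=np.c_[a,b,np.ones_like(a)]
    return P["origin"],d@P["orientation"].T
def onz(cam,uv,z,P=None):
    o,d=ray(cam,uv,P); return o+d*((z-o[2])/d[:,2])[:,None]
def proj(cam,X,P=None):
    P=P or imaging.camera_params(cam);K=P["intrinsics"]
    c=(np.atleast_2d(X)-P["origin"])@P["orientation"]
    if cam=="wrist":
        q=np.hypot(c[:,0],c[:,1])+1e-12;r=np.arctan2(q,c[:,2])
        c=np.c_[c[:,0]/q*r,c[:,1]/q*r]
    else: c=c[:,:2]/c[:,2:]
    return c*[K[0,0],K[1,1]]+[K[0,2],K[1,2]]
E
python3 - <<'E'
from h import *
for cam in("scene","side"):
    im=imaging.camera(cam)
    for t in("cell_center","display_base","tray","short_cell","hood_edge","cover","bowl","driver"):
        for r in nets.cut_out(t,cam)[:4]:
            m=r["mask"].astype(np.uint8);c=np.argwhere(m)[:,::-1].mean(0)
            (cx,cy),wh,a=cv2.minAreaRect(np.argwhere(m)[:,::-1].astype(np.float32))
            print(cam,t,round(r["p"],2),r["box"],c.round(1),np.round(onz(cam,c,0.0185)[0],3),np.round(cv2.boxPoints(((cx,cy),wh,a)),0).tolist() if r is not None else'')
def crop(cam,x,y,w,h,s):
    im=cv2.imread(f"pics/{cam}0.png")[y:y+h,x:x+w]
    cv2.imwrite(f"pics/{cam}0c_{x}.png",cv2.resize(im,None,fx=s,fy=s,interpolation=cv2.INTER_CUBIC))
crop("scene",130,140,210,210,3) if 0 else crop("scene",130,220,120,130,5)
crop("scene",255,150,100,60,7)
crop("side",215,110,110,80,7)
crop("side",180,230,100,70,7)
E
```

```text
scene cell_center 0.69 [340.5, 158.3, 30.3, 12.5] [356.4 162.8] [0.651 0.332 0.018] [[343.0, 159.0], [369.0, 159.0], [369.0, 166.0], [343.0, 166.0]]
scene cell_center 0.54 [306.5, 164.5, 16.1, 19.0] [314.3 174.1] [0.601 0.205 0.018] [[305.0, 180.0], [315.0, 163.0], [323.0, 168.0], [314.0, 185.0]]
scene cell_center 0.5 [138.4, 227.8, 108.9, 125.6] [184.6 292. ] [ 0.673 -0.299  0.018] [[127.0, 241.0], [229.0, 226.0], [245.0, 339.0], [143.0, 354.0]]
scene cell_center 0.49 [345.2, 190.9, 27.9, 16.8] [358.7 198.6] [0.748 0.184 0.018] [[345.0, 200.0], [347.0, 191.0], [373.0, 197.0], [371.0, 206.0]]
scene display_base 0.8 [137.3, 230.1, 105.5, 120.2] [184.8 291.8] [ 0.673 -0.298  0.018] [[124.0, 242.0], [226.0, 225.0], [245.0, 336.0], [143.0, 353.0]]
scene tray 0.9 [262.8, 159.4, 72.2, 32.0] [299.3 178.4] [0.585 0.162 0.018] [[263.0, 183.0], [268.0, 157.0], [334.0, 170.0], [329.0, 196.0]]
scene short_cell 0.58 [283.4, 163.6, 7.9, 11.3] [285.4 168.8] [0.528 0.176 0.018] [[279.0, 172.0], [287.0, 161.0], [292.0, 165.0], [284.0, 176.0]]
scene hood_edge 0.59 [136.6, 225.9, 105.6, 130.4] [184.7 2
[... 1434 characters left out ...]
23.0, 131.3, 95.5, 55.2] [271.9 155. ] [ 0.616 -0.236  0.018] [[221.0, 141.0], [250.0, 105.0], [319.0, 162.0], [290.0, 198.0]]
side cover 0.75 [187.2, 202.6, 34.6, 10.0] [203.5 207.6] [0.696 0.058 0.018] [[185.0, 211.0], [187.0, 200.0], [220.0, 203.0], [219.0, 215.0]]
side cover 0.62 [238.6, 250.5, 10.6, 23.5] [244.7 260.2] [0.528 0.179 0.018] [[240.0, 250.0], [249.0, 250.0], [249.0, 270.0], [240.0, 270.0]]
side bowl 0.58 [243.5, 113.8, 26.6, 28.2] [255.7 127.3] [ 0.725 -0.372  0.018] [[238.0, 126.0], [256.0, 108.0], [274.0, 126.0], [256.0, 144.0]]
side driver 0.83 [311.6, 215.9, 26.7, 17.0] [323.  222.9] [ 0.396 -0.005  0.018] [[307.0, 224.0], [310.0, 214.0], [340.0, 222.0], [338.0, 232.0]]
```

View pics/scene0c_130.png

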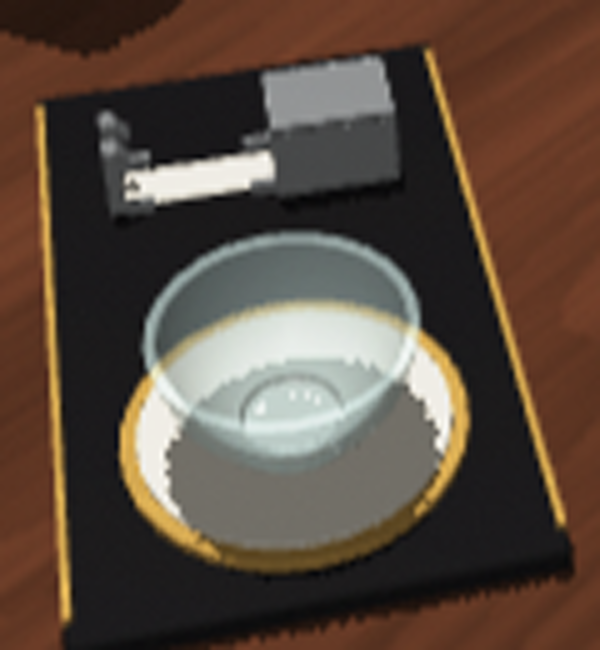

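View pics/scene0c_255.png

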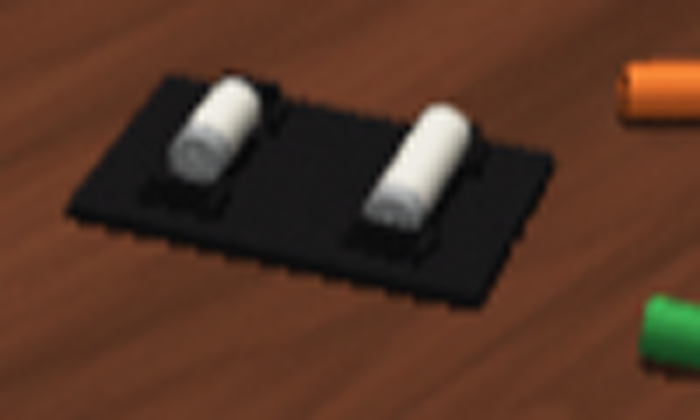

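View pics/side0c_215.png

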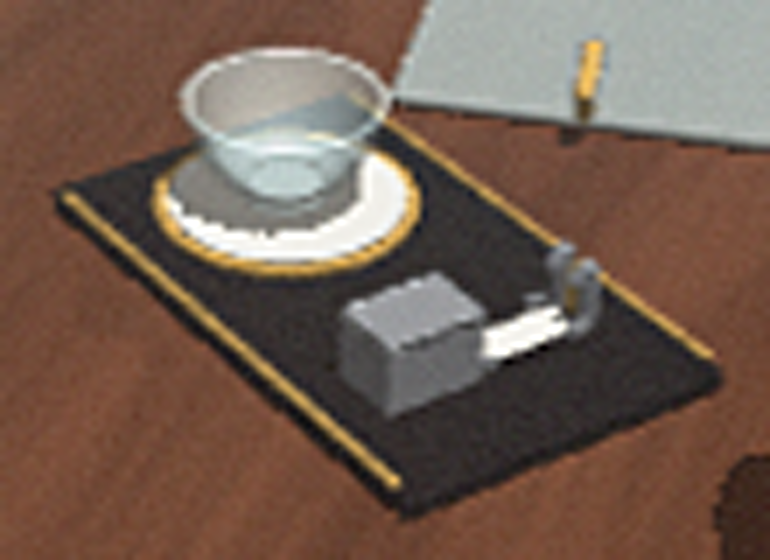

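View pics/side0c_180.png

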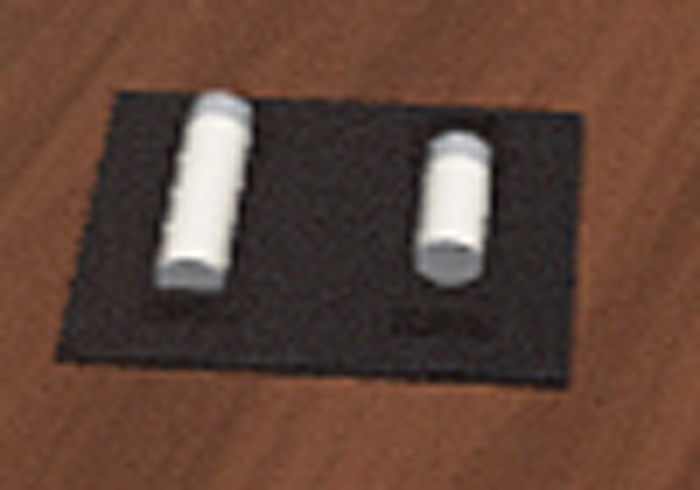

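```bash
python3 - <<'E'
from h import *
def f(cam,off,s,pts,z):
    uv=np.array(off)+np.array(pts)/s
    X=onz(cam,uv,z);print(cam,X.round(4).tolist())
    return X
def fit(A,B,LX,LY,n):
    # A,B lists of (X pts) ; local corners order given
    pass
f("scene",(130,220),5,[(40,103),(425,48),(572,548),(65,632)],.012)
f("side",(215,110),7,[(60,192),(405,500),(720,370),(388,100)],.012)
f("scene",(255,150),7,[(170,75),(552,153),(482,295),(70,208)],.008)
f("side",(180,230),7,[(118,93),(582,113),(568,378),(60,354)],.008)
# long cell ends centre
f("scene",(255,150),7,[(440,125),(400,200)],.0185)
f("side",(180,230),7,[(192,272),(222,112)],.0185)
# hood top: scene, side
f("scene",(130,220),5,[(262,72),(380,58),(397,115),(272,128)],.048)
f("side",(215,110),7,[(342,320),(435,273),(488,308),(395,348)],.048)
E
```

```text
scene [[0.4802, -0.2638, 0.012], [0.5736, -0.1272, 0.012], [0.8094, -0.2841, 0.012], [0.7104, -0.4201, 0.012]]
side [[0.8024, -0.2803, 0.012], [0.571, -0.1215, 0.012], [0.4769, -0.2592, 0.012], [0.6899, -0.4211, 0.012]]
scene [[0.4766, 0.2131, 0.008], [0.6233, 0.2649, 0.008], [0.6607, 0.1646, 0.008], [0.5134, 0.1099, 0.008]]
side [[0.657, 0.1666, 0.008], [0.5084, 0.115, 0.008], [0.4729, 0.218, 0.008], [0.6208, 0.2693, 0.008]]
scene [[0.5891, 0.238, 0.0185], [0.6102, 0.1831, 0.0185]]
side [[0.5935, 0.2327, 0.0185], [0.6155, 0.1692, 0.0185]]
scene [[0.5706, -0.214, 0.048], [0.5994, -0.1753, 0.048], [0.6313, -0.1957, 0.048], [0.6007, -0.2345, 0.048]]
side [[0.6227, -0.1823, 0.048], [0.5988, -0.2309, 0.048], [0.5692, -0.2143, 0.048], [0.5951, -0.1717, 0.048]]
```

```bash
python3 - <<'E'
from h import *
o1,d1=ray("side",[(370,57)]);o2,d2=ray("wrist",[(447,13)])
A=np.c_[d1[0],-d2[0]];s=np.linalg.lstsq(A,o2-o1,rcond=None)[0]
print(o1+d1[0]*s[0],o2+d2[0]*s[1])
print(onz("side",[(360,118),(392,104),(332,104),(366,80),(389,82)],0.0))
s=readout.get_state();print(s["t"])
R=s["tool_rot"];p=s["tool_pos"]
for tgt in([.604,.204,.2],[.4,-.05,.2]):
    print((R.T@(np.array(tgt)-p)*100).round(2))
E
```

```text
[ 0.4203463  -0.6224797   0.21787535] [ 0.42063186 -0.62253234  0.2180998 ]
[[ 0.41215847 -0.60979973  0.        ]
 [ 0.31815935 -0.76896693  0.        ]
 [ 0.53229405 -0.67881828  0.        ]
 [ 0.4497836  -0.95622411  0.        ]
 [ 0.35542861 -0.97377927  0.        ]]
1.05
[-57.34 -63.54   4.23]
[-42.08 -34.76   4.23]
```

Request:
servo_tool(
  targets=[
    [[-57.3, -63.5, 2], -1.52],
    [[-57.3, -63.5, 2], -1.52],
    [[-57.3, -63.5, 2], -1.52],
    [[-57.3, -63.5, 2], -1.52],
    [[-57.3, -63.5, 2], -1.52],
  ],
  claw=-1,
  force=20,
)

```text
t: 1.47
tool_pos: [0.3345, -0.3831, 0.2374]
tool_rot: [[0.861, -0.509, 0.0], [-0.509, -0.861, -0.0], [0.0, -0.0, -1.0]]
wrist_force: [1.8, 0.2, 0.6]
grip_width: 0.0855
```

```bash
cat >> h.py <<'E'
def go(x,y,z,yawdeg,s=None):
    s=s or readout.get_state();R=s["tool_rot"];p=s["tool_pos"]
    yaw=np.degrees(np.arctan2(R[1,0],R[0,0]))
    # level axes from yaw only
    c,sn=np.cos(np.radians(yaw)),np.sin(np.radians(yaw))
    Rl=np.array([[c,sn,0],[sn,-c,0],[0,0,-1]])
    d=(yawdeg-yaw+180)%360-180
    print("t",round(s["t"],2),"p",p.round(4),"yaw",yaw.round(2),"w",round(s["grip_width"],4),"F",s["wrist_force"].round(1),"j",s["joint_positions"].round(2),"\n ->shift cm",(Rl.T@(np.array([x,y,z])-p)*100).round(2),"turn",round(-np.radians(d),3))
E
python3 -c "
from h import *
go(.604,.204,.2,20.5)"
```

```text
t 1.47 p [ 0.3345 -0.3831  0.2374] yaw -30.58 w 0.0855 F [1.8 0.2 0.6] j [-0.94  0.09  1.91  0.    1.14 -0.41] 
 ->shift cm [ -6.66 -64.25   3.74] turn -0.892
```

Request:
servo_tool(
  targets=[
    [[-6.7, -64.2, 3.7], -0.892],
    [[-6.7, -64.2, 3.7], -0.892],
    [[-6.7, -64.2, 3.7], -0.892],
    [[-6.7, -64.2, 3.7], -0.892],
    [[-6.7, -64.2, 3.7], -0.892],
  ],
)

```text
t: 1.88
tool_pos: [0.4223, -0.1943, 0.2258]
tool_rot: [[0.996, 0.092, 0.001], [0.092, -0.996, -0.001], [0.001, 0.001, -1.0]]
wrist_force: [1.5, -0.1, 0.7]
grip_width: 0.0849
```

```bash
python3 -c "
from h import *
go(.604,.204,.2,20.5)"
```

```text
t 1.88 p [ 0.4223 -0.1943  0.2258] yaw 5.26 w 0.0849 F [ 1.5 -0.1  0.7] j [-0.52  0.01  2.01  0.    1.11 -0.62] 
 ->shift cm [ 21.75 -37.99   2.58] turn -0.266
```

Request:
servo_tool(
  targets=[
    [[21.7, -38.0, 2.6], -0.266],
    [[21.7, -38.0, 2.6], -0.266],
    [[21.7, -38.0, 2.6], -0.266],
    [[21.7, -38.0, 2.6], -0.266],
    [[21.7, -38.0, 2.6], -0.266],
  ],
)

```text
t: 2.3
tool_pos: [0.5096, -0.0052, 0.2134]
tool_rot: [[0.939, 0.345, 0.001], [0.345, -0.939, -0.0], [0.001, 0.001, -1.0]]
wrist_force: [0.8, -0.0, 0.0]
grip_width: 0.0854
```

```bash
python3 -c "
from h import *
go(.604,.204,.2,20.5)"
```

```text
t 2.3 p [ 0.5096 -0.0052  0.2134] yaw 20.19 w 0.0854 F [ 0.8 -0.   0. ] j [-0.1   0.12  1.93 -0.    1.09 -0.45] 
 ->shift cm [ 16.08 -16.38   1.34] turn -0.005
```

Request:
servo_tool(
  targets=[
    [[16.1, -16.4, 3], -0.005],
    [[16.1, -16.4, 3], -0.005],
    [[16.1, -16.4, 3], -0.005],
    [[16.1, -16.4, 3], -0.005],
    [[16.1, -16.4, 3], -0.005],
  ],
)

```text
t: 2.72
tool_pos: [0.5946, 0.1831, 0.186]
tool_rot: [[0.937, 0.35, 0.0], [0.35, -0.937, -0.0], [0.0, 0.0, -1.0]]
wrist_force: [1.1, -0.4, 0.5]
grip_width: 0.0858
```

```bash
python3 -c "
from h import *
P=imaging.camera_params('wrist')
im=imaging.camera('wrist');cv2.imwrite('pics/w1.png',im)
import pickle;pickle.dump(P,open('w1.pkl','wb'))
go(.604,.204,.2,20.5)
for r in nets.cut_out('cell_center','wrist')[:4]:
    q=np.argwhere(r['mask'])[:,::-1].astype(np.float32)
    (c,wh,a)=cv2.minAreaRect(q);print(r['p'],r['box'],c,wh,a)
"
```

```text
t 2.77 p [0.5971 0.1901 0.1849] yaw 20.62 w 0.0856 F [3.6 3.2 0.5] j [ 0.24  0.36  1.68  0.01  1.09 -0.13] 
 ->shift cm [ 1.14 -1.05 -1.51] turn 0.002
0.96 [323.8, 38.7, 69.8, 35.9] (357.050048828125, 55.14999771118164) (19.922346115112305, 65.77537536621094) 71.56504821777344
0.75 [360.2, 203.4, 57.3, 19.8] (385.5, 214.5) (17.0, 59.0) 90.0
0.65 [262.6, 129.6, 22.0, 72.9] (274.0170593261719, 166.45928955078125) (21.12830924987793, 69.2365951538086) 0.9391909241676331
```

View pics/w1.png

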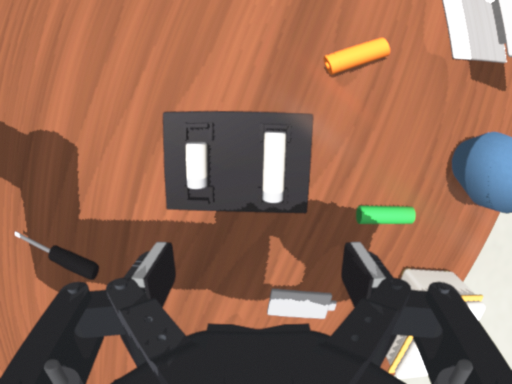

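```bash
cat > meas.py <<'E'
from h import *
import sys,pickle
go(.604,.204,.2,20.5)
P=imaging.camera_params('wrist')
im=imaging.camera('wrist');cv2.imwrite('pics/w2.png',im);pickle.dump(P,open('w2.pkl','wb'))
x,y,w,h=155,100,170,125
cv2.imwrite('pics/w2c.png',cv2.resize(im[y:y+h,x:x+w],None,fx=4.5,fy=4.5,interpolation=cv2.INTER_CUBIC))
g=im.max(axis=2)
m=(g>175).astype(np.uint8);m[:,:230]=0;m[:,310:]=0;m[:110]=0;m[220:]=0
q=np.argwhere(m)[:,::-1].astype(np.float32);print(len(q),cv2.minAreaRect(q),q.min(0),q.max(0))
q3=onz('wrist',q,.0225,P)
c=q3[:,:2].mean(0);u=np.linalg.svd(q3[:,:2]-c,full_matrices=False)[2][0];u*=np.sign(u[0])
s=(q3[:,:2]-c)@u;v=(q3[:,:2]-c)@[-u[1],u[0]]
print(c,u,np.degrees(np.arctan2(u[1],u[0])),s.min(),s.max(),v.min(),v.max())
print("camz",P['origin'])
E
python3 meas.py
```

```text
t 2.82 p [0.5954 0.1864 0.1851] yaw 20.75 w 0.0856 F [-0.3 -0.  -0.5] j [ 0.23  0.36  1.68  0.    1.09 -0.13] 
 ->shift cm [ 1.43 -1.34 -1.49] turn 0.004
1637 ((269.5, 157.5), (95.0, 79.0), 90.0) [230. 110.] [309. 205.]
[0.60334771 0.208794  ] [ 0.38021397 -0.92489855] -67.65306261333431 -0.05582133351882516 0.042818799567098345 -0.04036073522687415 0.03758355354798012
camz [0.57012689 0.25325661 0.31622822]
```

View pics/w2c.png

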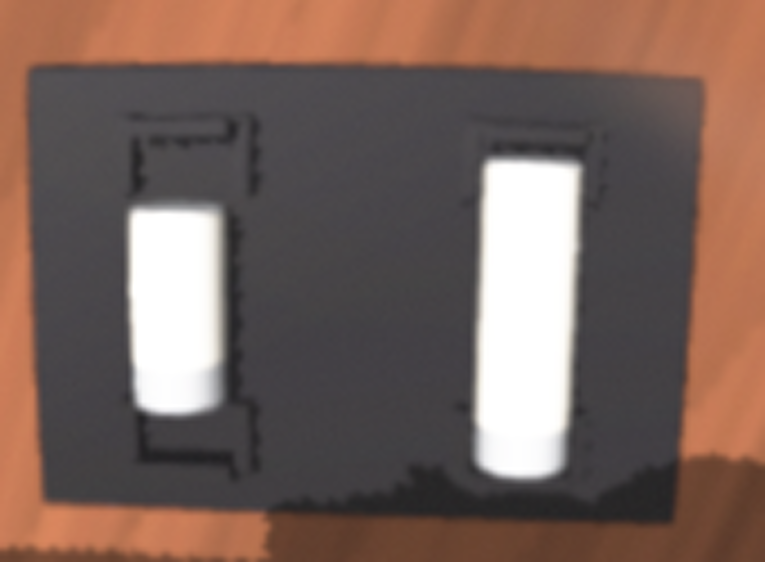

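```bash
python3 - <<'E'
from h import *
import pickle
P=pickle.load(open('w2.pkl','rb'))
k=lambda pts:np.array(pts)/4.5+np.array([155,100])
t=onz('wrist',k([(30,65),(703,78),(673,522),(45,500)]),.008,P);print("tray",t.round(4).tolist(),t.mean(0))
print([np.linalg.norm(t[i]-t[i-1]).round(4) for i in range(4)])
for i,j in((0,3),(1,2)):
    d=t[j]-t[i];print(np.degrees(np.arctan2(d[1],d[0])))
for i,j in((0,1),(3,2)):
    d=t[j]-t[i];print("y",np.degrees(np.arctan2(d[1],d[0])))
for z in(.0185,.025):
    c=onz('wrist',k([(485,165),(580,165),(475,430),(568,432),(520,472),(532,160)]),z,P);print(z,c.round(4).tolist())
    a=(c[0]+c[1])/2;b=(c[2]+c[3])/2;d=b-a;print("mid",a,b,np.degrees(np.arctan2(d[1],d[0])),np.linalg.norm(c[0]-c[1]))
E
```

```text
tray [[0.4757, 0.2171, 0.008], [0.6246, 0.2677, 0.008], [0.6596, 0.1653, 0.008], [0.5104, 0.115, 0.008]] [0.56757067 0.1912784  0.008     ]
[np.float64(0.1079), np.float64(0.1573), np.float64(0.1082), np.float64(0.1575)]
-71.21417169595075
-71.10907786844847
y 18.772619800843305
y 18.661786309711864
0.0185 [[0.5845, 0.2312, 0.0185], [0.6042, 0.2388, 0.0185], [0.6041, 0.1731, 0.0185], [0.6245, 0.1803, 0.0185], [0.6176, 0.1672, 0.0185], [0.5938, 0.2359, 0.0185]]
mid [0.5943344  0.23497183 0.0185    ] [0.61429786 0.1766786  0.0185    ] -71.095403914725 0.02115390923124956
0.025 [[0.5841, 0.2317, 0.025], [0.6035, 0.2391, 0.025], [0.6033, 0.1749, 0.025], [0.6233, 0.1818, 0.025], [0.6166, 0.1691, 0.025], [0.5933, 0.2363, 0.025]]
mid [0.5938059  0.23537103 0.025     ] [0.61333352 0.17835045 0.025     ] -71.09540391472498 0.020692077256594894
```

```bash
python3 -c "
from h import *
go(.6089,.1926,.0205,18.85)"
```

```text
t 2.87 p [0.5942 0.1837 0.1852] yaw 20.7 w 0.0853 F [-0.  -0.4  0.2] j [ 0.23  0.36  1.69  0.    1.1  -0.13] 
 ->shift cm [ 1.69 -0.31 16.47] turn 0.032
```

Request:
servo_tool(
  targets=[
    [[0.8, -0.1, 3.5], 0.032],
    [[1.7, -0.3, 7.0], 0.032],
    [[1.7, -0.3, 10.0], 0.032],
    [[1.7, -0.3, 10.5], 0.032],
    [[1.7, -0.3, 10.5], 0.032],
  ],
  claw=-0.1,
)

```text
t: 3.28
tool_pos: [0.6059, 0.1879, 0.0784]
tool_rot: [[0.948, 0.318, -0.007], [0.318, -0.948, -0.002], [-0.007, -0.0, -1.0]]
wrist_force: [-0.4, -0.1, -0.4]
grip_width: 0.0469
```

```bash
python3 -c "
from h import *
go(.6089,.1926,.0205,18.85)
im=imaging.camera('wrist');cv2.imwrite('pics/w3.png',im)"
```

```text
t 3.28 p [0.6059 0.1879 0.0784] yaw 18.56 w 0.0469 F [-0.4 -0.1 -0.4] j [ 0.23  0.52  1.7  -0.    0.93 -0.09] 
 ->shift cm [ 0.43 -0.35  5.79] turn -0.005
```

View pics/w3.png

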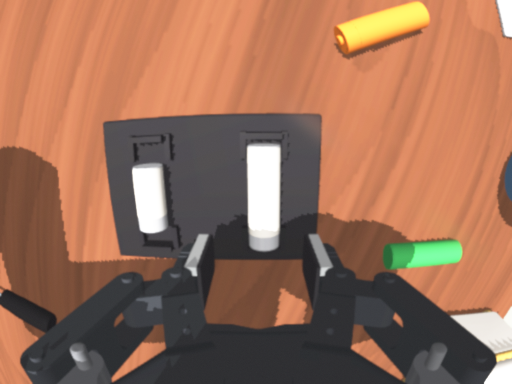

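Request:
servo_tool(
  targets=[
    [[0.2, -0.2, 1.5], -0.005],
    [[0.4, -0.35, 3.0], -0.005],
    [[0.4, -0.35, 4.2], -0.005],
    [[0.4, -0.35, 4.8], -0.005],
    [[0.4, -0.35, 4.8], -0.005],
  ],
)

```text
t: 3.75
tool_pos: [0.6096, 0.1939, 0.0308]
tool_rot: [[0.946, 0.324, -0.004], [0.324, -0.946, -0.001], [-0.004, -0.0, -1.0]]
wrist_force: [-0.3, -0.2, -1.0]
grip_width: 0.047
```

```bash
python3 -c "
from h import *
im=imaging.camera('wrist');cv2.imwrite('pics/w4.png',im)
go(.6089,.1926,.0205,18.85)
im=imaging.camera('scene');cv2.imwrite('pics/s4.png',cv2.resize(im[110:230,220:380],None,fx=4,fy=4))"
```

```text
t 3.8 p [0.6104 0.1941 0.0318] yaw 18.92 w 0.0467 F [ 0.1 -0.4  0.4] j [ 0.24  0.59  1.7  -0.    0.85 -0.09] 
 ->shift cm [-0.19  0.09  1.13] turn 0.001
```

View pics/w4.png

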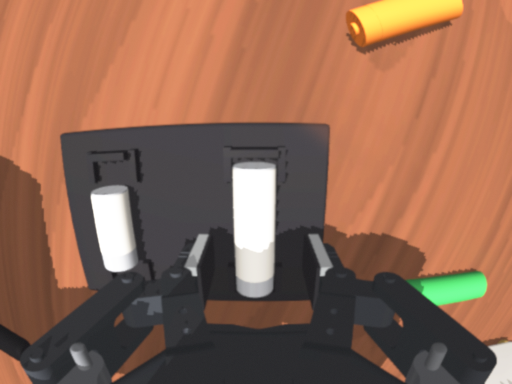

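View pics/s4.png

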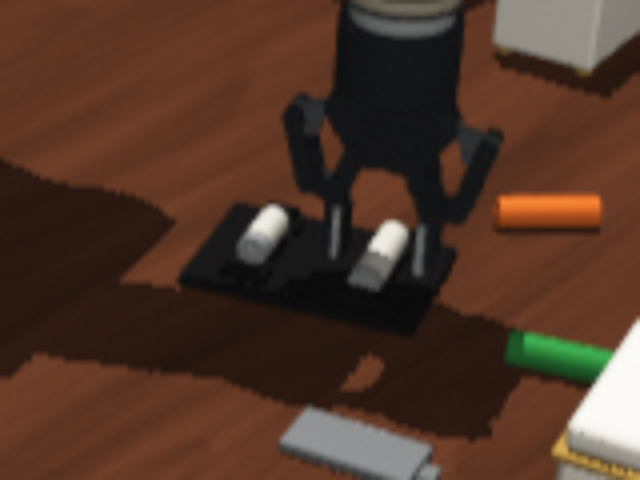

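Request:
servo_tool(
  targets=[
    [[-0.1, 0.1, 0.5], 0],
    [[-0.15, 0.1, 1.1], 0],
    [[-0.15, 0.1, 1.1], 0],
    [[-0.15, 0.1, 1.1], 0],
    [[-0.15, 0.1, 1.1], 0],
  ],
)

```text
t: 4.27
tool_pos: [0.6105, 0.1929, 0.0222]
tool_rot: [[0.946, 0.324, 0.0], [0.324, -0.946, 0.0], [0.0, -0.0, -1.0]]
wrist_force: [0.8, -0.6, 0.2]
grip_width: 0.0469
```

Request:
servo_tool(
  targets=[
    [[0, 0, 0], 0],
    [[0, 0, 0], 0],
    [[0, 0, 0], 0],
    [[0, 0, 0], 0],
    [[0, 0, 0], 0],
  ],
  claw=1,
  force=20,
)

```text
t: 4.68
tool_pos: [0.6105, 0.1929, 0.0225]
tool_rot: [[0.946, 0.324, 0.0], [0.324, -0.946, -0.0], [0.0, 0.0, -1.0]]
wrist_force: [-1.6, 0.4, 1.5]
grip_width: 0.0197
```

```bash
python3 -c "
from h import *
im=imaging.camera('wrist');cv2.imwrite('pics/w5.png',im)
go(.6089,.1926,.0205,18.85)"
```

```text
t 4.73 p [0.6105 0.1929 0.0225] yaw 18.91 w 0.0199 F [-0.3 -0.6  2.3] j [ 0.24  0.61  1.7  -0.    0.83 -0.09] 
 ->shift cm [-0.16 -0.02  0.2 ] turn 0.001
```

View pics/w5.png

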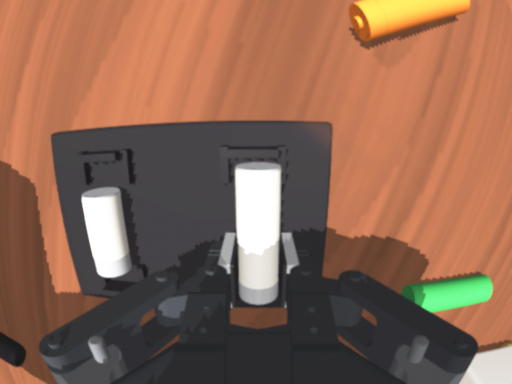

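Request:
servo_tool(
  targets=[
    [[0, 0, -2], 0],
    [[0, 0, -5], 0],
    [[0, 2, -9], 0.1],
    [[0, 6, -13], 0.2],
    [[0, 10, -15], 0.32],
  ],
)

```text
t: 5.15
tool_pos: [0.6385, 0.1156, 0.1647]
tool_rot: [[1.0, 0.008, 0.004], [0.008, -1.0, 0.001], [0.004, -0.001, -1.0]]
wrist_force: [1.4, -0.2, -0.7]
grip_width: 0.02
```

```bash
python3 -c "
from h import *
im=imaging.camera('wrist');cv2.imwrite('pics/w6.png',im)
go(.62,-.17,.20,-34)"
```

```text
t 5.2 p [0.6443 0.108  0.1698] yaw -0.04 w 0.02 F [ 3.3 -2.9  2.7] j [ 0.1   0.42  1.63 -0.01  1.07  0.11] 
 ->shift cm [-2.41 27.8  -3.02] turn 0.593
```

View pics/w6.png

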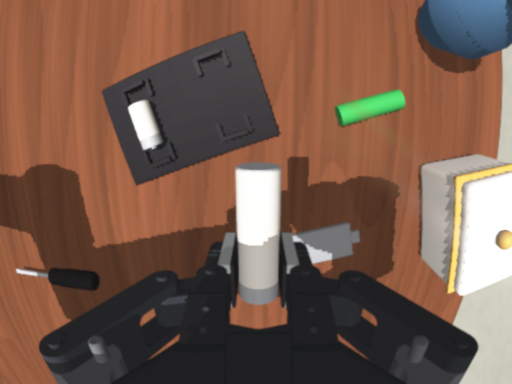

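Request:
servo_tool(
  targets=[
    [[-2.4, 27.8, -3], 0.593],
    [[-2.4, 27.8, -3], 0.593],
    [[-2.4, 27.8, -3], 0.593],
    [[-2.4, 27.8, -3], 0.593],
    [[-2.4, 27.8, -3], 0.593],
  ],
)

```text
t: 5.62
tool_pos: [0.621, -0.0937, 0.1835]
tool_rot: [[0.832, -0.555, -0.0], [-0.555, -0.832, 0.0], [-0.0, 0.0, -1.0]]
wrist_force: [0.5, -0.6, -1.1]
grip_width: 0.02
```

```bash
python3 -c "
from h import *
go(.62,-.17,.20,-34)"
```

```text
t 5.62 p [ 0.621  -0.0937  0.1835] yaw -33.68 w 0.02 F [ 0.5 -0.6 -1.1] j [-0.22  0.37  1.67  0.    1.1   0.37] 
 ->shift cm [ 4.15  6.4  -1.65] turn 0.006
```

```bash
python3 -c "
from h import *
go(.505,-.34,.20,-34)"
```

```text
t 5.62 p [ 0.621  -0.0937  0.1835] yaw -33.68 w 0.02 F [ 0.5 -0.6 -1.1] j [-0.22  0.37  1.67  0.    1.1   0.37] 
 ->shift cm [ 4.01 26.93 -1.65] turn 0.006
```

Request:
servo_tool(
  targets=[
    [[4, 27, -1.6], 0],
    [[4, 27, -1.6], 0],
    [[4, 27, -1.6], 0],
    [[4, 27, -1.6], 0],
    [[4, 27, -1.6], 0],
  ],
)

```text
t: 6.03
tool_pos: [0.5325, -0.2821, 0.1956]
tool_rot: [[0.835, -0.55, -0.0], [-0.55, -0.835, 0.0], [-0.0, -0.0, -1.0]]
wrist_force: [0.2, -0.2, -0.4]
grip_width: 0.02
```

Request:
servo_tool(
  targets=[
    [[0.5, 4, 0], 0],
    [[1, 6, 0], 0],
    [[1, 6, 0], 0],
    [[1, 6, 0], 0],
    [[1, 6, 0], 0],
  ],
)

```text
t: 6.45
tool_pos: [0.5091, -0.3354, 0.1954]
tool_rot: [[0.835, -0.551, -0.0], [-0.551, -0.835, 0.001], [-0.001, -0.001, -1.0]]
wrist_force: [-0.6, 0.8, -1.1]
grip_width: 0.0202
```

```bash
python3 -c "
from h import *
import pickle
P=imaging.camera_params('wrist')
im=imaging.camera('wrist');cv2.imwrite('pics/w7.png',im);pickle.dump(P,open('w7.pkl','wb'))
go(.505,-.34,.20,-34)"
```

```text
t 6.5 p [ 0.5093 -0.3349  0.1955] yaw -33.34 w 0.0199 F [ 0.3  0.6 -0.3] j [-0.65  0.33  1.71  0.    1.11 -0.07] 
 ->shift cm [-0.08  0.66 -0.45] turn 0.011
```

View pics/w7.png

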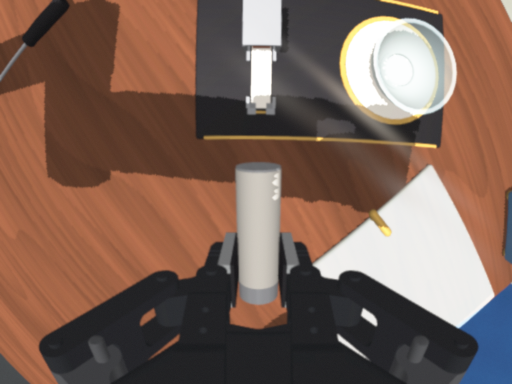

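Request:
servo_tool(
  targets=[
    [[0, -3, 0], 0],
    [[0, -5.5, 0], 0],
    [[0, -5.5, 0], 0],
    [[0, -5.5, 0], 0],
    [[0, -5.5, 0], 0],
  ],
)

```text
t: 6.92
tool_pos: [0.5397, -0.2891, 0.1958]
tool_rot: [[0.836, -0.548, -0.001], [-0.548, -0.836, -0.0], [-0.0, 0.0, -1.0]]
wrist_force: [-0.4, 0.5, -0.6]
grip_width: 0.02
```

```bash
python3 -c "
from h import *
import pickle
P=imaging.camera_params('wrist')
im=imaging.camera('wrist');cv2.imwrite('pics/w8.png',im);pickle.dump(P,open('w8.pkl','wb'))
cv2.imwrite('pics/w8c.png',cv2.resize(im[20:220,180:400],None,fx=3.5,fy=3,interpolation=cv2.INTER_CUBIC))
cv2.imwrite('pics/w8d.png',cv2.resize(im[20:180,220:310],None,fx=6,fy=3.7,interpolation=cv2.INTER_CUBIC))
go(.505,-.34,.20,-34)"
```

```text
t 6.97 p [ 0.5394 -0.2896  0.1958] yaw -33.31 w 0.0199 F [-0.1 -0.5 -1.1] j [-0.56  0.33  1.7  -0.    1.11  0.02] 
 ->shift cm [-0.11  6.1  -0.42] turn 0.012
```

View pics/w8c.png

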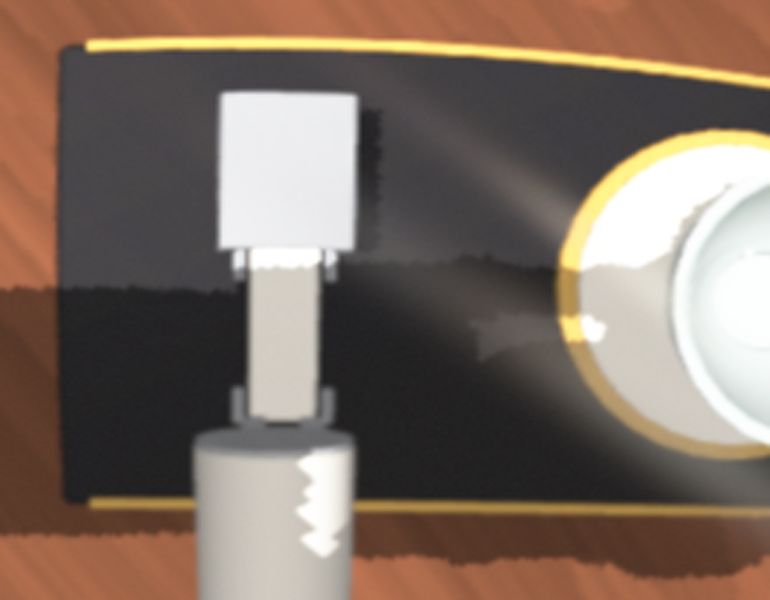

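View pics/w8d.png

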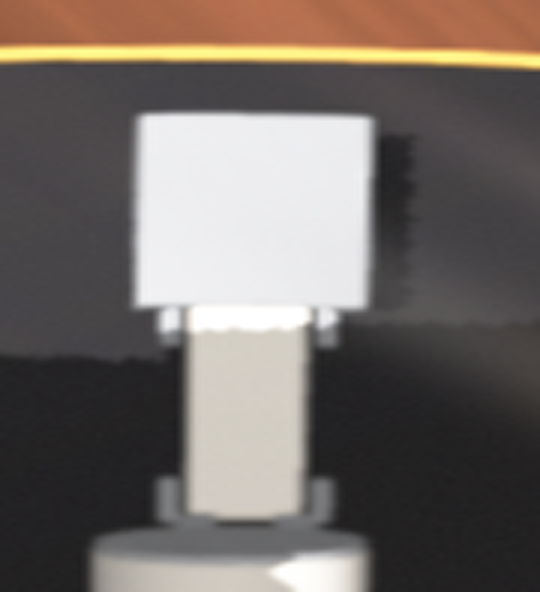

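```bash
python3 - <<'E'
from h import *
import pickle
P=pickle.load(open('w8.pkl','rb'))
k=lambda pts:np.array(pts)/[6,3.7]+np.array([220,20])
k2=lambda pts:np.array(pts)/[3.5,3]+np.array([180,20])
h=onz('wrist',k([(138,113),(374,115),(368,308),(135,308)]),.048,P);print("hood",h.round(4).tolist())
print([np.linalg.norm(h[i]-h[i-1]).round(4) for i in range(4)])
an=lambda d:round(np.degrees(np.arctan2(d[1],d[0])),2)
print("x dirs",an(h[3]-h[0]),an(h[2]-h[1]),"y",an(h[1]-h[0]),an(h[2]-h[3]))
f=onz('wrist',k([(188,330),(308,330),(303,510),(188,510)]),.012,P);print("strip",f.round(4).tolist(),an(f[3]-f[0]),an(f[2]-f[1]))
s=onz('wrist',k2([(62,45),(65,502)]),.012,P);print("slab",s.round(4).tolist(),an(s[1]-s[0]),np.linalg.norm(s[1]-s[0]))
# brass strips: front at (90,503),(770,512)
b=onz('wrist',k2([(90,503),(770,512),(86,45),(770,82)]),.012,P);print("brass",an(b[1]-b[0]),an(b[3]-b[2]))
th=np.radians(-123.3)
u=np.array([np.cos(th),np.sin(th)]);c=h[:,:2].mean(0)
print("hood ctr",c,"bay",c+.05*u, "strip mid", f[:,:2].mean(0), "lat", (f[:,:2].mean(0)-c)@[-u[1],u[0]])
E
```

```text
hood [[0.5988, -0.1735, 0.048], [0.6288, -0.1937, 0.048], [0.6008, -0.2349, 0.048], [0.5707, -0.2152, 0.048]]
[np.float64(0.0502), np.float64(0.0362), np.float64(0.0498), np.float64(0.0359)]
x dirs -123.93 -124.33 y -33.9 -33.2
strip [[0.5738, -0.2238, 0.012], [0.5913, -0.2353, 0.012], [0.5623, -0.2784, 0.012], [0.5451, -0.2671, 0.012]] -123.54 -123.96
slab [[0.5719, -0.1236, 0.012], [0.4781, -0.262, 0.012]] -124.13 0.16719180494708688
brass -34.13 -34.06
hood ctr [ 0.59977242 -0.20433496] bay [ 0.57232128 -0.24612533] strip mid [ 0.56815158 -0.25113946] lat -0.0007321920863757383
```

```bash
python3 - <<'E'
from h import *
import pickle
P=pickle.load(open('w8.pkl','rb'))
t=np.array([.5395,-.2895,.1958]);yw=np.radians(-33.31)
x=np.array([np.cos(yw),np.sin(yw),0]);y=np.array([np.sin(yw),-np.cos(yw),0])
for z,uv in((.1918,(275/3.5+180,441/3+20)),(.2023,(275/3.5+180,452/3+20)),(.1813,(275/3.5+180,430/3+20))):
    X=onz('wrist',[uv],z,P)[0];print((X-t)@x*1e3,(X-t)@y*1e3)
u=np.array([np.cos(np.radians(-124.1)),np.sin(np.radians(-124.1)),0])
bay=np.array([.5718,-.2457,0])
G=bay-.100*u;print(G)
go(G[0],G[1],.12,-34.1)
E
```

```text
-0.07569676398114272 -46.35776462582866
-0.09018569666569427 -46.7802092565571
-0.06111301097563179 -46.19570011859757
[ 0.6278639  -0.16289397  0.        ]
t 6.97 p [ 0.5394 -0.2896  0.1958] yaw -33.31 w 0.0199 F [-0.1 -0.5 -1.1] j [-0.56  0.33  1.7  -0.    1.11  0.02] 
 ->shift cm [  0.43 -15.45   7.58] turn 0.014
```

Request:
servo_tool(
  targets=[
    [[0.4, -15, 5], 0.014],
    [[0.4, -15, 5], 0.014],
    [[0.4, -15, 5], 0.014],
    [[0.4, -15, 5], 0.014],
    [[0.4, -15, 6], 0.014],
  ],
)

```text
t: 7.38
tool_pos: [0.6281, -0.1628, 0.1355]
tool_rot: [[0.829, -0.559, 0.003], [-0.559, -0.829, 0.002], [0.001, -0.003, -1.0]]
wrist_force: [0.3, -0.7, -0.2]
grip_width: 0.0198
```

```bash
python3 - <<'E'
from h import *
go(.6245,-.1679,.066,-34.1)
im=imaging.camera('side');cv2.imwrite('pics/s9.png',cv2.resize(im[70:200,200:360],None,fx=5,fy=4.6,interpolation=cv2.INTER_CUBIC))
E
```

```text
t 7.38 p [ 0.6281 -0.1628  0.1355] yaw -33.99 w 0.0198 F [ 0.3 -0.7 -0.2] j [-0.32  0.46  1.65  0.    1.03  0.27] 
 ->shift cm [-0.01  0.63  6.95] turn 0.002
```

View pics/s9.png

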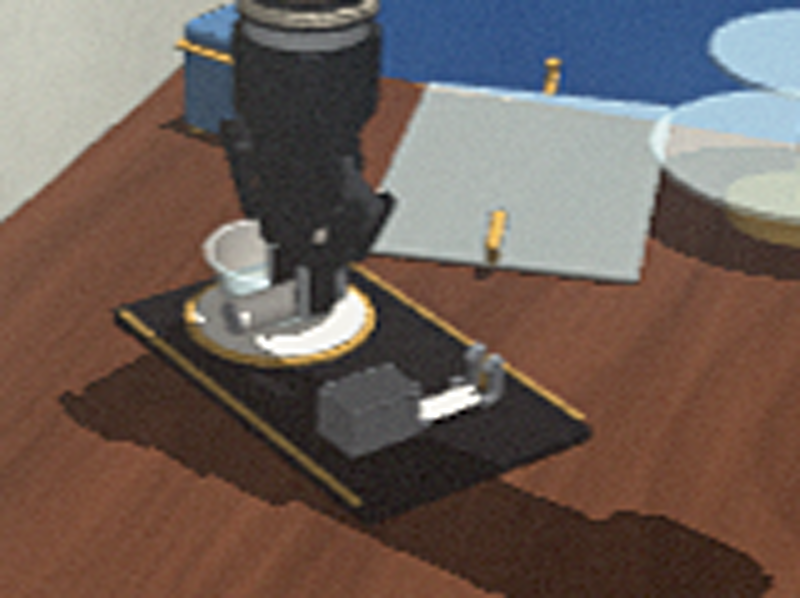

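Cell visible held at crop (265,305). Descending to just above contact at the hood's rear.

Request:
servo_tool(
  targets=[
    [[0, 0.6, 2.5], 0],
    [[0, 0.6, 5], 0],
    [[0, 0.6, 6.5], 0],
    [[0, 0.6, 6.8], 0],
    [[0, 0.6, 6.8], 0],
  ],
)

```text
t: 7.85
tool_pos: [0.6202, -0.1728, 0.0665]
tool_rot: [[0.826, -0.563, -0.003], [-0.563, -0.826, 0.001], [-0.003, 0.001, -1.0]]
wrist_force: [0.4, 0.2, -0.7]
grip_width: 0.02
```

```bash
python3 - <<'E'
from h import *
im=imaging.camera('side');cv2.imwrite('pics/s10.png',cv2.resize(im[100:200,210:330],None,fx=6,fy=6,interpolation=cv2.INTER_CUBIC))
go(.6245,-.1679,.0532,-34.1)
im=imaging.camera('wrist');cv2.imwrite('pics/w10.png',im)
E
```

```text
t 7.9 p [ 0.6216 -0.173   0.068 ] yaw -34.26 w 0.0204 F [0.1 0.6 0. ] j [-0.34  0.55  1.68 -0.    0.91  0.26] 
 ->shift cm [-0.05 -0.59  1.48] turn -0.003
```

View pics/s10.png

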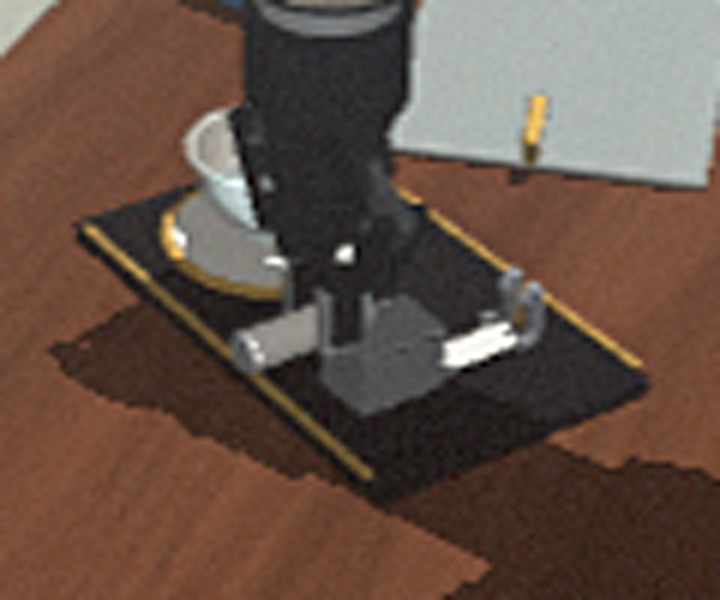

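View pics/w10.png

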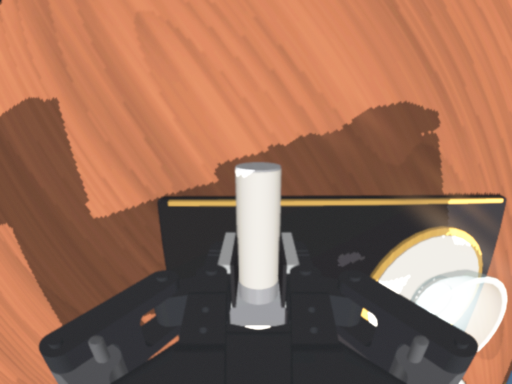

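Request:
servo_tool(
  targets=[
    [[-0.05, -0.5, 0], 0],
    [[-0.05, -0.5, 0], 0],
    [[-0.05, -0.5, 0.3], 0],
    [[-0.05, -0.5, 0.5], 0],
    [[-0.05, -0.5, 0.5], 0],
  ],
)

```text
t: 8.37
tool_pos: [0.624, -0.1676, 0.0627]
tool_rot: [[0.827, -0.562, -0.001], [-0.562, -0.827, 0.0], [-0.001, 0.0, -1.0]]
wrist_force: [-1.0, -1.2, -2.2]
grip_width: 0.0199
```

```bash
python3 - <<'E'
from h import *
im=imaging.camera('scene')
go(.6245,-.1679,.0532,-34.1)
E
```

```text
t 8.42 p [ 0.624  -0.1676  0.0627] yaw -34.19 w 0.0202 F [-0.8 -0.2 -1. ] j [-0.33  0.56  1.68 -0.    0.9   0.27] 
 ->shift cm [ 0.06 -0.01  0.95] turn -0.002
```

Request:
servo_tool(
  targets=[
    [[0, 0, 0.2], 0],
    [[0, 0, 0.4], 0],
    [[0, 0, 0.6], 0],
    [[0, 0, 0.8], 0],
    [[0, 0, 0.95], 0],
  ],
)

```text
t: 8.83
tool_pos: [0.6259, -0.1666, 0.0557]
tool_rot: [[0.826, -0.563, 0.003], [-0.563, -0.826, 0.002], [0.001, -0.003, -1.0]]
wrist_force: [-0.8, 4.7, 9.2]
grip_width: 0.02
```

```bash
python3 - <<'E'
from h import *
im=imaging.camera('side');cv2.imwrite('pics/s11.png',cv2.resize(im[100:200,210:330],None,fx=6,fy=6,interpolation=cv2.INTER_CUBIC))
go(.6245,-.1679,.0532,-34.1)
im=imaging.camera('wrist');cv2.imwrite('pics/w11.png',im)
E
```

```text
t 8.88 p [ 0.6258 -0.1666  0.0554] yaw -34.26 w 0.0202 F [-0.6  4.3  8.5] j [-0.33  0.57  1.68  0.    0.89  0.27] 
 ->shift cm [-0.04  0.19  0.22] turn -0.003
```

View pics/s11.png

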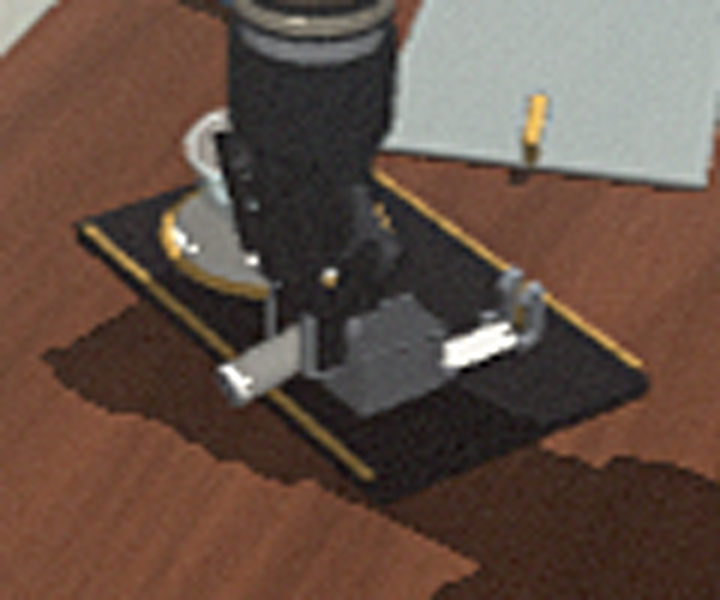

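View pics/w11.png

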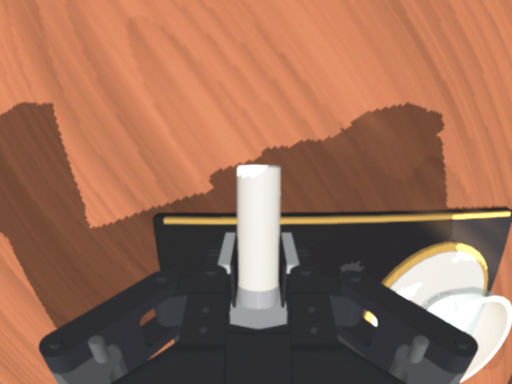

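```bash
cat >> h.py <<'E'
U=np.array([np.cos(np.radians(-124.1)),np.sin(np.radians(-124.1)),0]);Zv=np.array([0,0,1.])
BAY=np.array([.5718,-.2457,.0225])
def tilt(G,off,sc,cam="side",L=46.4,dz=.004):
    G=np.array(G)-[0,0,dz]
    for th in range(0,45,5):
        t=np.radians(th);X=G-L*1e-3*(np.cos(t)*U+np.sin(t)*Zv)
        print(th,((proj(cam,X)[0]-off)*sc).round(0),((proj(cam,G)[0]-off)*sc).round(0))
E
python3 -c "
from h import *
tilt([.6258,-.1666,.0554],[210,100],6)"
```

```text
0 [225. 375.] [305. 344.]
5 [225. 381.] [305. 344.]
10 [226. 388.] [305. 344.]
15 [228. 394.] [305. 344.]
20 [230. 400.] [305. 344.]
25 [232. 405.] [305. 344.]
30 [236. 410.] [305. 344.]
35 [240. 414.] [305. 344.]
40 [244. 418.] [305. 344.]
```

```bash
python3 -c "
from h import *
tilt([.6216,-.173,.068],[210,100],6)"|head -2
python3 - <<'E'
import cv2
a=cv2.imread('pics/s10.png');b=cv2.imread('pics/s11.png')
cv2.imwrite('pics/cmp.png',cv2.hconcat([cv2.resize(a[250:430,180:380],None,fx=2,fy=2),cv2.resize(b[250:430,180:380],None,fx=2,fy=2)]))
E
```

```text
0 [238. 347.] [319. 317.]
5 [238. 354.] [319. 317.]
```

View pics/cmp.png

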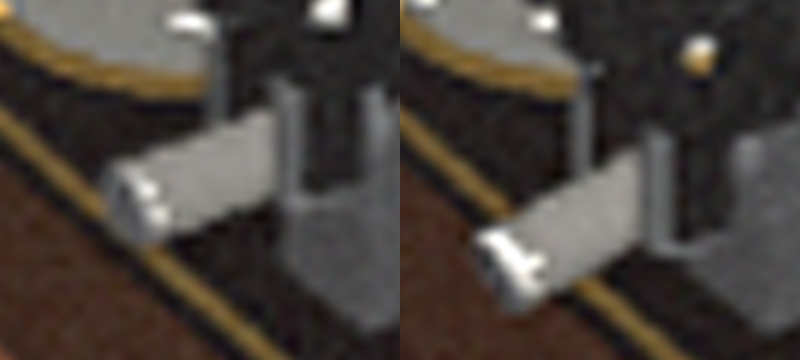

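Request:
servo_tool(
  targets=[
    [[0, 0, 0.2], 0],
    [[0, 0, 0.4], 0],
    [[0, 0, 0.5], 0],
    [[0, 0, 0.6], 0],
    [[0, 0, 0.6], 0],
  ],
)

```text
t: 9.35
tool_pos: [0.6264, -0.1664, 0.0499]
tool_rot: [[0.827, -0.563, 0.004], [-0.563, -0.827, 0.002], [0.002, -0.004, -1.0]]
wrist_force: [0.0, 5.6, 9.0]
grip_width: 0.0202
```

```bash
python3 - <<'E'
from h import *
im=imaging.camera('side');cv2.imwrite('pics/s12.png',cv2.resize(im[130:180,235:285],None,fx=12,fy=12,interpolation=cv2.INTER_CUBIC))
go(.6245,-.1679,.0532,-34.1)
s=readout.get_state();tilt(s['tool_pos'],[235,130],12,dz=0)
E
```

```text
t 9.4 p [ 0.6264 -0.1664  0.05  ] yaw -34.25 w 0.02 F [-0.   6.5  8.3] j [-0.33  0.58  1.68  0.    0.88  0.27] 
 ->shift cm [-0.07  0.23 -0.32] turn -0.003
0 [147. 394.] [308. 333.]
5 [147. 408.] [308. 333.]
10 [149. 421.] [308. 333.]
15 [152. 433.] [308. 333.]
20 [157. 445.] [308. 333.]
25 [162. 455.] [308. 333.]
30 [169. 465.] [308. 333.]
35 [177. 473.] [308. 333.]
40 [185. 481.] [308. 333.]
```

View pics/s12.png

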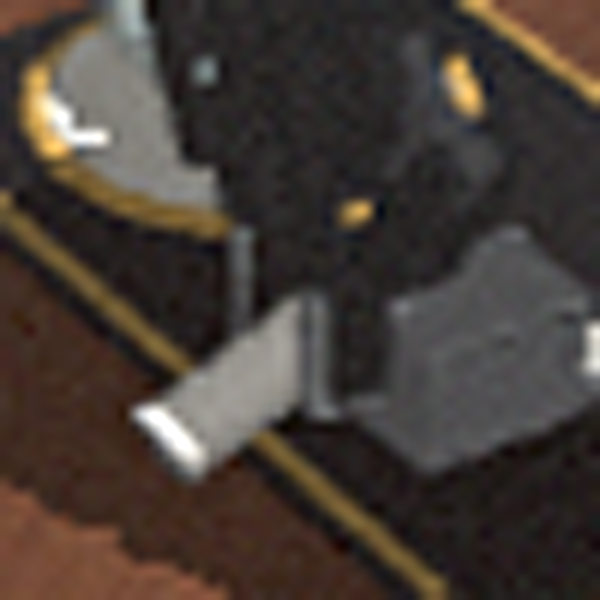

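Request:
servo_tool(
  targets=[
    [[0, 0, 0.2], 0],
    [[0, 0, 0.4], 0],
    [[0, 0, 0.6], 0],
    [[0, 0, 0.7], 0],
    [[0, 0, 0.7], 0],
  ],
)

```text
t: 9.82
tool_pos: [0.6266, -0.1667, 0.0432]
tool_rot: [[0.827, -0.563, 0.004], [-0.563, -0.827, 0.001], [0.003, -0.003, -1.0]]
wrist_force: [0.5, 5.9, 9.9]
grip_width: 0.0199
```

```bash
cat > look.py <<'E'
from h import *
import sys
n=sys.argv[1]
im=imaging.camera('side');cv2.imwrite(f'pics/{n}.png',cv2.resize(im[130:180,235:285],None,fx=12,fy=12,interpolation=cv2.INTER_CUBIC))
go(.6245,-.1679,.0532,-34.1)
s=readout.get_state();tilt(s['tool_pos'],[235-1.5,130-.8],12,dz=0)
E
python3 look.py s13
```

```text
t 9.87 p [ 0.6266 -0.1667  0.0432] yaw -34.25 w 0.0201 F [0.1 5.4 9.9] j [-0.33  0.59  1.68  0.    0.87  0.27] 
 ->shift cm [-0.11  0.22 -1.  ] turn -0.003
0 [164. 426.] [325. 365.]
5 [165. 440.] [325. 365.]
10 [167. 453.] [325. 365.]
15 [170. 465.] [325. 365.]
20 [175. 476.] [325. 365.]
25 [180. 487.] [325. 365.]
30 [187. 496.] [325. 365.]
35 [194. 504.] [325. 365.]
40 [203. 512.] [325. 365.]
```

View pics/s13.png

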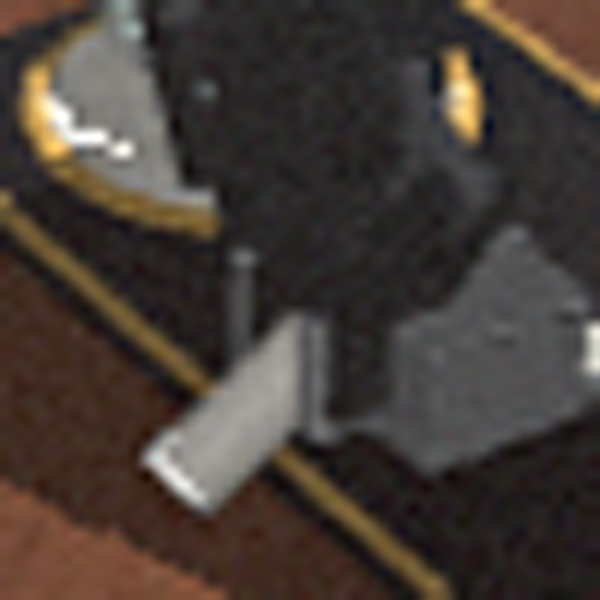

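```bash
cat >> h.py <<'E'
B2=np.array([.5715,-.2455])
def tb(gx,gz,dz=4.5):
    # grip axis point at bay x gx mm, height gz mm above floor -> TCP world
    p=B2+gx*1e-3*U[:2]; return p[0],p[1],(12+gz-dz)*1e-3
E
python3 - <<'E'
from h import *
x,y,z=tb(34.9,48.3);print(x,y,z)
go(x,y,z+.06,-34.1)
E
```

```text
0.5519336990897429 -0.27439930567832505 0.055799999999999995
t 9.87 p [ 0.6266 -0.1667  0.0432] yaw -34.25 w 0.0201 F [0.1 5.4 9.9] j [-0.33  0.59  1.68  0.    0.87  0.27] 
 ->shift cm [-0.11 13.11 -7.26] turn -0.003
```

Request:
servo_tool(
  targets=[
    [[0, -0.3, -3], 0],
    [[0, -0.3, -7], 0],
    [[-0.1, 4, -8], 0],
    [[-0.1, 8, -8], 0],
    [[-0.1, 11.5, -8], 0],
  ],
)

```text
t: 10.28
tool_pos: [0.5593, -0.2639, 0.1226]
tool_rot: [[0.828, -0.56, 0.003], [-0.56, -0.828, -0.003], [0.004, 0.0, -1.0]]
wrist_force: [0.9, -0.4, -1.4]
grip_width: 0.0199
```

Request:
servo_tool(
  targets=[
    [[0, 1.5, 0], 0],
    [[0, 1.5, 0], 0],
    [[0, 1.5, 0], 0],
    [[0, 1.5, 0], 0],
    [[0, 1.5, 0], 0],
  ],
)

```text
t: 10.7
tool_pos: [0.5511, -0.2736, 0.1201]
tool_rot: [[0.828, -0.561, -0.0], [-0.561, -0.828, 0.001], [-0.0, -0.001, -1.0]]
wrist_force: [0.4, 0.0, -0.9]
grip_width: 0.0202
```

```bash
python3 - <<'E'
from h import *
im=imaging.camera('side');cv2.imwrite('pics/s14.png',cv2.resize(im[90:190,230:330],None,fx=6,fy=6,interpolation=cv2.INTER_CUBIC))
x,y,z=tb(34.9,48.3)
go(x,y,z,-34.1)
s=readout.get_state();tilt(s['tool_pos'],[230-1.5,90-.8],6,dz=-.0045)
im=imaging.camera('wrist');cv2.imwrite('pics/w14.png',im)
im=imaging.camera('scene');cv2.imwrite('pics/c14.png',cv2.resize(im[150:280,100:260],None,fx=4.5,fy=4.5,interpolation=cv2.INTER_CUBIC))
E
```

```text
t 10.75 p [ 0.5511 -0.2735  0.1201] yaw -34.11 w 0.0201 F [-0.3 -0.1 -1. ] j [-0.53  0.43  1.74  0.    0.97  0.06] 
 ->shift cm [0.12 0.03 6.43] turn -0.0
0 [344. 229.] [421. 202.]
5 [344. 236.] [421. 202.]
10 [345. 243.] [421. 202.]
15 [346. 250.] [421. 202.]
20 [347. 256.] [421. 202.]
25 [349. 262.] [421. 202.]
30 [352. 267.] [421. 202.]
35 [355. 272.] [421. 202.]
40 [359. 276.] [421. 202.]
```

View pics/s14.png

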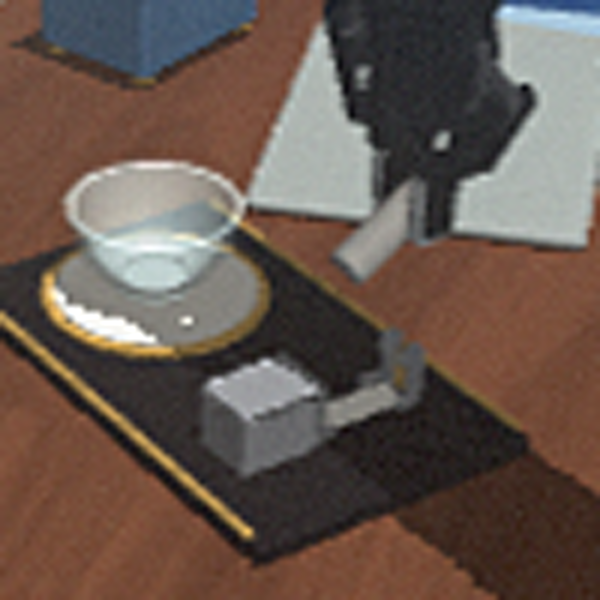

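View pics/w14.png

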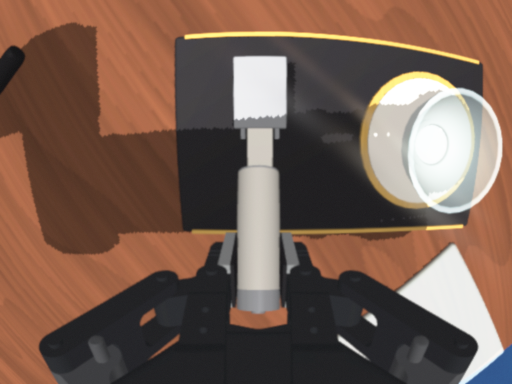

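View pics/c14.png

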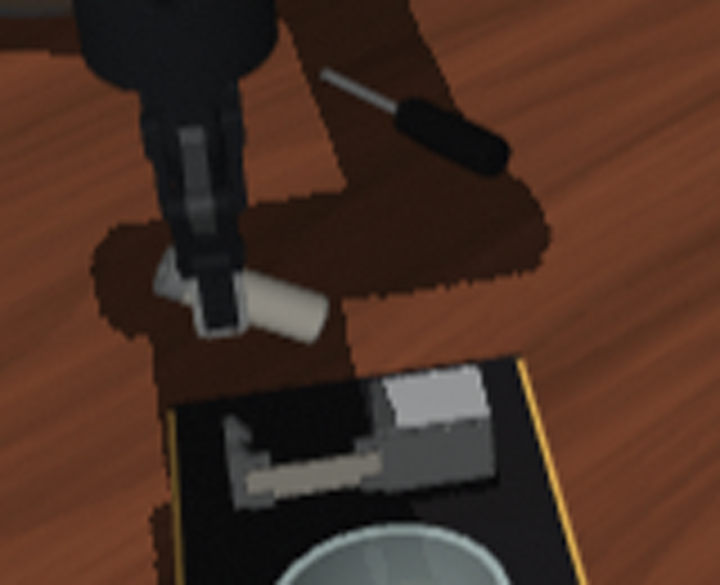

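```bash
python3 - <<'E'
from h import *
p=np.array([.5511,-.2735,.1201])
for dz in(-.0045,):
  G=p-[0,0,dz]
  for th in range(20,42,4):
    t=np.radians(th);a=np.cos(t)*U+np.sin(t)*Zv
    F=G-.0464*a;Bt=G+.0236*a
    q=(proj('scene',[F,Bt,G])-[100,150])*4.5
    print(th,q.round(0).tolist(),((q[0]-q[1])[1]/(q[0]-q[1])[0]).round(3))
E
```

```text
20 [[325.0, 299.0], [160.0, 274.0], [217.0, 282.0]] 0.149
24 [[323.0, 305.0], [161.0, 271.0], [217.0, 282.0]] 0.21
28 [[320.0, 311.0], [163.0, 268.0], [217.0, 282.0]] 0.272
32 [[317.0, 316.0], [164.0, 265.0], [217.0, 282.0]] 0.339
36 [[313.0, 322.0], [166.0, 262.0], [217.0, 282.0]] 0.409
40 [[309.0, 327.0], [168.0, 259.0], [217.0, 282.0]] 0.486
```

Request:
servo_tool(
  targets=[
    [[0.1, 0, 2.5], 0],
    [[0.12, 0, 5], 0],
    [[0.12, 0, 6], 0],
    [[0.12, 0, 6.2], 0],
    [[0.12, 0, 6.2], 0],
  ],
)

```text
t: 11.27
tool_pos: [0.5509, -0.2746, 0.0574]
tool_rot: [[0.827, -0.562, -0.002], [-0.562, -0.827, 0.001], [-0.002, 0.0, -1.0]]
wrist_force: [-0.1, -0.6, -0.1]
grip_width: 0.02
```

```bash
cat > look2.py <<'E'
from h import *
import sys
n=sys.argv[1];gx,gz,dz=map(float,sys.argv[2:5])
im=imaging.camera('scene');cv2.imwrite(f'pics/c{n}.png',cv2.resize(im[210:280,120:220],None,fx=7.5,fy=7.5,interpolation=cv2.INTER_CUBIC))
x,y,z=tb(gx,gz,dz)
go(x,y,z,-34.1)
p=readout.get_state()['tool_pos'];d=p[:2]-B2;print("Gx",(d@U[:2]*1e3).round(1),"lat",(d@[-U[1],U[0]]*1e3).round(1),"Gz",(p[2]*1e3-12+dz).round(1))
E
python3 look2.py 15 34.7 49.4 4.5
```

```text
t 11.32 p [ 0.5518 -0.2753  0.0587] yaw -34.18 w 0.02 F [ 0.1  0.8 -0.3] j [-0.53  0.52  1.76  0.    0.87  0.06] 
 ->shift cm [-0.04 -0.11  0.18] turn -0.001
Gx 35.8 lat 0.4 Gz 51.2
```

View pics/c15.png

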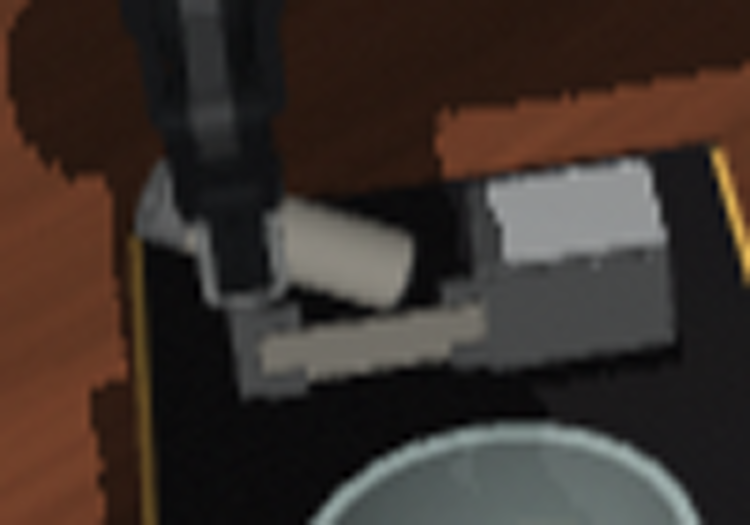

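Request:
servo_tool(
  targets=[
    [[0, -0.5, 0.3], 0],
    [[0, -1.0, 0.7], 0],
    [[0, -1.5, 1.1], 0],
    [[-0.03, -1.9, 1.4], 0],
    [[-0.03, -1.9, 1.4], 0],
  ],
)

```text
t: 11.73
tool_pos: [0.5619, -0.2583, 0.0438]
tool_rot: [[0.828, -0.561, -0.001], [-0.561, -0.828, 0.001], [-0.001, -0.0, -1.0]]
wrist_force: [0.5, 0.1, -1.0]
grip_width: 0.02
```

```bash
python3 look2.py 16 14.7 34.9 4.5
```

```text
t 11.78 p [ 0.5617 -0.2587  0.044 ] yaw -34.15 w 0.0202 F [ 0.1 -0.5 -0.6] j [-0.5   0.54  1.76  0.    0.84  0.09] 
 ->shift cm [ 0.07 -0.17  0.16] turn -0.001
Gx 16.4 lat -0.7 Gz 36.5
```

View pics/c16.png

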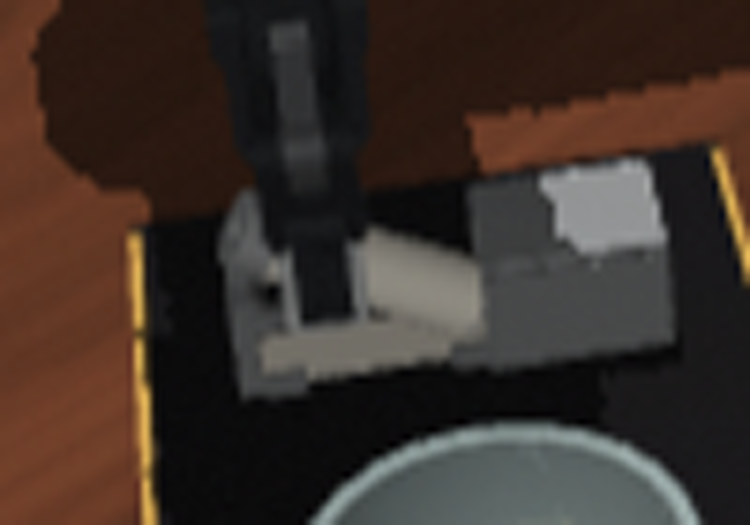

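Request:
servo_tool(
  targets=[
    [[0.07, -0.2, 0.1], 0],
    [[0.07, -0.4, 0.15], 0],
    [[0.07, -0.6, 0.15], 0],
    [[0.07, -0.8, 0.15], 0],
    [[0.07, -1.0, 0.15], 0],
  ],
)

```text
t: 12.2
tool_pos: [0.5678, -0.2522, 0.0431]
tool_rot: [[0.827, -0.562, -0.0], [-0.562, -0.827, -0.001], [0.0, 0.001, -1.0]]
wrist_force: [-2.1, -2.6, 0.2]
grip_width: 0.0199
```

```bash
python3 look2.py 17 0.7 34.9 4.5
```

```text
t 12.25 p [ 0.568  -0.252   0.0432] yaw -34.18 w 0.02 F [-1.4 -2.5  0.5] j [-0.49  0.55  1.75 -0.    0.84  0.11] 
 ->shift cm [-0.08 -0.66  0.08] turn -0.001
Gx 7.3 lat 0.8 Gz 35.7
```

View pics/c17.png

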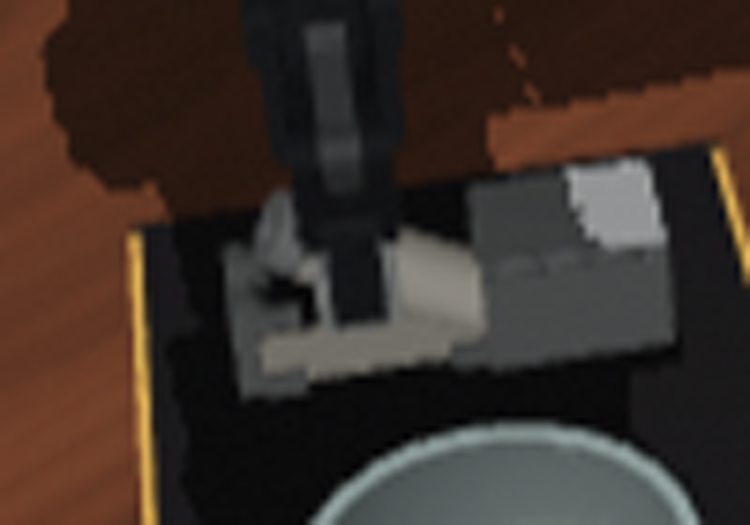

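Request:
servo_tool(
  targets=[
    [[-0.05, -0.2, 0.2], 0],
    [[-0.05, -0.4, 0.5], 0],
    [[-0.05, -0.6, 0.8], 0],
    [[-0.05, -0.8, 1.1], 0],
    [[-0.05, -0.8, 1.2], 0],
  ],
)

```text
t: 12.67
tool_pos: [0.5713, -0.2489, 0.0343]
tool_rot: [[0.829, -0.56, -0.002], [-0.56, -0.829, -0.006], [0.001, 0.006, -1.0]]
wrist_force: [-12.4, -9.2, 17.8]
grip_width: 0.0196
```

```bash
python3 look2.py 18 1.2 25.8 6
```

```text
t 12.72 p [ 0.5712 -0.2489  0.0342] yaw -34.06 w 0.0199 F [-11.4  -9.   17.3] j [-0.48  0.56  1.75 -0.01  0.83  0.12] 
 ->shift cm [-0.16 -0.18  0.24] turn 0.001
Gx 3.0 lat 1.6 Gz 28.2
```

View pics/c18.png

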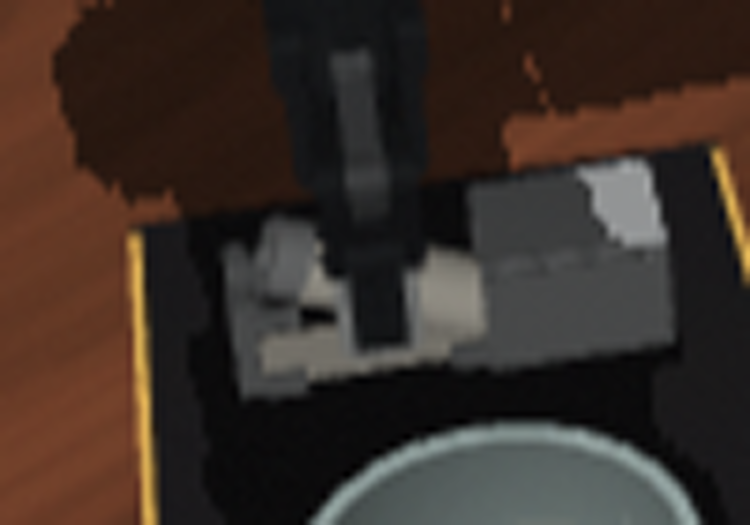

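Request:
servo_tool(
  targets=[
    [[-0.08, -0.2, 0], 0],
    [[-0.15, -0.4, 0.2], 0],
    [[-0.15, -0.4, 0.4], 0],
    [[-0.15, -0.4, 0.6], 0],
    [[-0.15, -0.4, 0.8], 0],
  ],
)

```text
t: 13.13
tool_pos: [0.574, -0.2451, 0.0291]
tool_rot: [[0.828, -0.561, 0.0], [-0.561, -0.828, -0.006], [0.004, 0.005, -1.0]]
wrist_force: [-17.1, -6.3, 40.0]
grip_width: 0.0202
```

```bash
python3 look2.py 19 1.2 20 7
```

```text
t 13.18 p [ 0.5739 -0.2451  0.0291] yaw -34.1 w 0.0199 F [-14.4  -8.3  27.8] j [-0.47  0.57  1.75 -0.01  0.82  0.13] 
 ->shift cm [-0.18  0.29  0.41] turn -0.0
Gx -1.7 lat 1.8 Gz 24.1
```

View pics/c19.png

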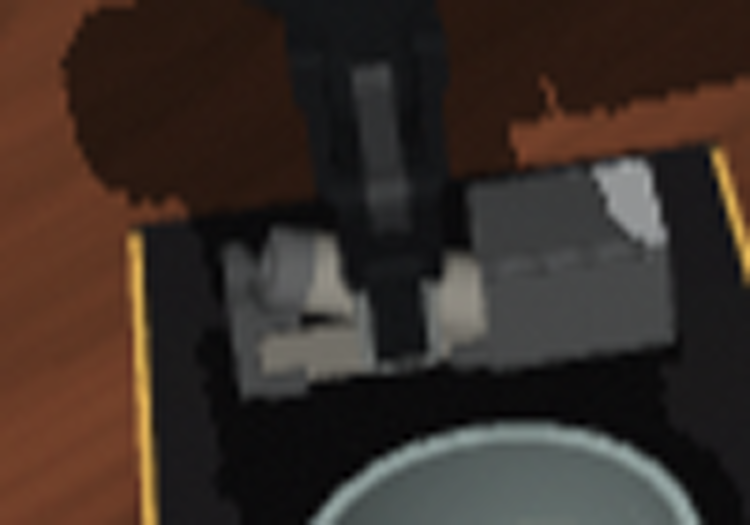

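Request:
servo_tool(
  targets=[
    [[-0.1, 0.2, -0.1], 0],
    [[-0.1, 0.2, -0.2], 0],
    [[-0.1, 0.2, -0.2], 0],
    [[-0.1, 0.2, -0.2], 0],
    [[-0.1, 0.2, -0.2], 0],
  ],
  claw=-0.1,
)

```text
t: 13.6
tool_pos: [0.5709, -0.2409, 0.0241]
tool_rot: [[0.827, -0.562, -0.001], [-0.562, -0.827, 0.001], [-0.001, -0.0, -1.0]]
wrist_force: [0.7, -0.2, 0.0]
grip_width: 0.0471
```

```bash
python3 look2.py 20 16 60 0
```

```text
t 13.65 p [ 0.5709 -0.241   0.0241] yaw -34.18 w 0.0469 F [ 0.5  0.3 -0. ] j [-0.47  0.57  1.76  0.    0.81  0.13] 
 ->shift cm [ 0.31  1.94 -4.79] turn -0.001
Gx -3.4 lat -3.0 Gz 12.1
```

View pics/c20.png

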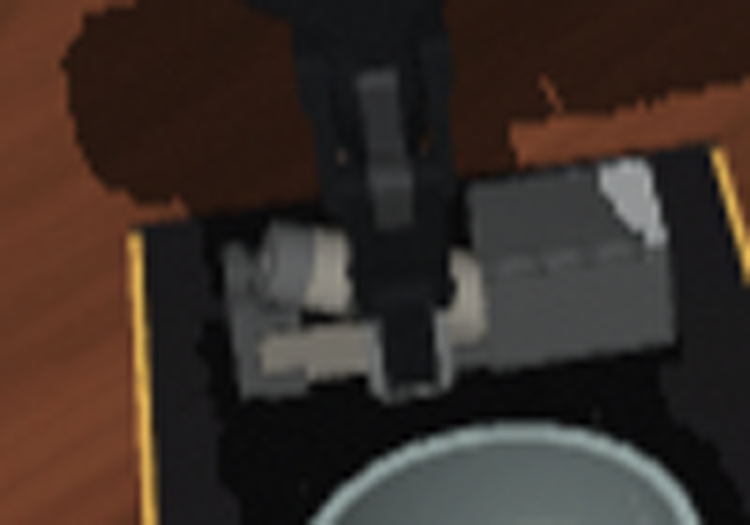

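Request:
servo_tool(
  targets=[
    [[0.1, 0, -1.5], 0],
    [[0.2, 0, -3], 0],
    [[0.3, 1, -5], 0],
    [[0.3, 1.9, -5.5], 0],
    [[0.3, 1.9, -5.5], 0],
  ],
)

```text
t: 14.07
tool_pos: [0.5638, -0.2609, 0.0815]
tool_rot: [[0.827, -0.563, 0.003], [-0.563, -0.827, -0.002], [0.004, 0.0, -1.0]]
wrist_force: [0.1, -1.1, 0.2]
grip_width: 0.0469
```

Request:
servo_tool(
  targets=[
    [[0, 0, 0], 0],
    [[0, 0, 0], 0],
    [[0, 0, 0], 0],
    [[0, 0, 0], 0],
    [[0, 0, 0], 0],
  ],
  claw=1,
)

```text
t: 14.48
tool_pos: [0.5625, -0.2586, 0.079]
tool_rot: [[0.827, -0.562, -0.001], [-0.562, -0.827, 0.001], [-0.002, 0.0, -1.0]]
wrist_force: [-0.1, -0.8, -1.1]
grip_width: -0.0002
```

```bash
python3 look2.py 21 16 60 0; python3 - <<'E'
from h import *
im=imaging.camera('wrist');cv2.imwrite('pics/w21.png',im)
im=imaging.camera('side');cv2.imwrite('pics/s21.png',cv2.resize(im[120:190,250:320],None,fx=8,fy=8,interpolation=cv2.INTER_CUBIC))
E
```

```text
t 14.53 p [ 0.5626 -0.2587  0.0792] yaw -34.19 w 0.0001 F [ 0.1 -0.1  0.5] j [-0.5   0.49  1.75  0.    0.91  0.1 ] 
 ->shift cm [-0.01  0.01  0.72] turn -0.002
Gx 15.9 lat 0.1 Gz 67.2
```

View pics/c21.png

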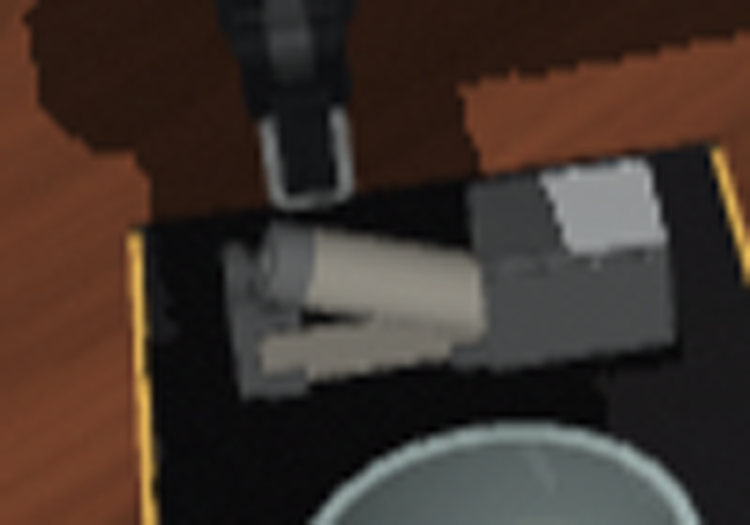

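View pics/w21.png

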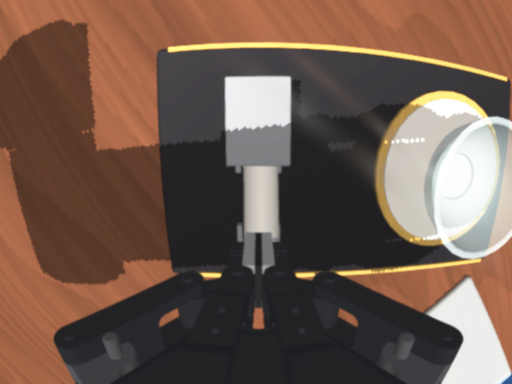

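View pics/s21.png

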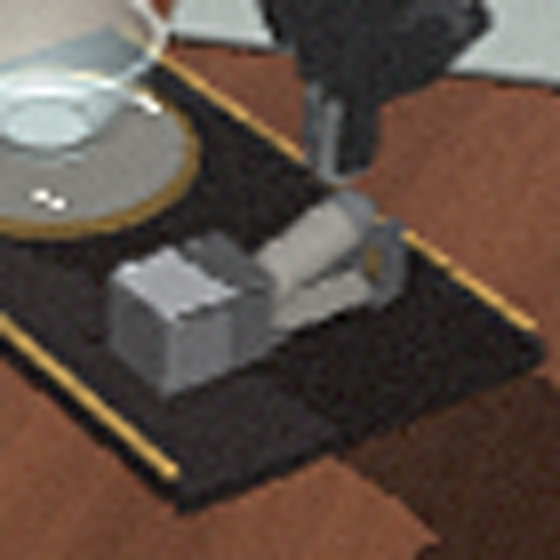

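Request:
servo_tool(
  targets=[
    [[0, 0, 0.6], 0],
    [[0, 0, 1.1], 0],
    [[0, 0, 1.4], 0],
    [[0, 0, 1.7], 0],
    [[0, 0, 2.0], 0],
  ],
)

```text
t: 15.05
tool_pos: [0.5635, -0.2603, 0.0641]
tool_rot: [[0.827, -0.562, -0.001], [-0.562, -0.827, -0.001], [0.0, 0.002, -1.0]]
wrist_force: [-10.7, 2.6, 34.6]
grip_width: -0.0
```

```bash
python3 look2.py 22 16 32 0
```

```text
t 15.1 p [ 0.5636 -0.2604  0.0643] yaw -34.17 w 0.0003 F [-8.1  2.9 23.2] j [-0.5   0.51  1.75 -0.    0.88  0.1 ] 
 ->shift cm [-0.18 -0.08  2.03] turn -0.001
Gx 16.8 lat 1.8 Gz 52.3
```

View pics/c22.png

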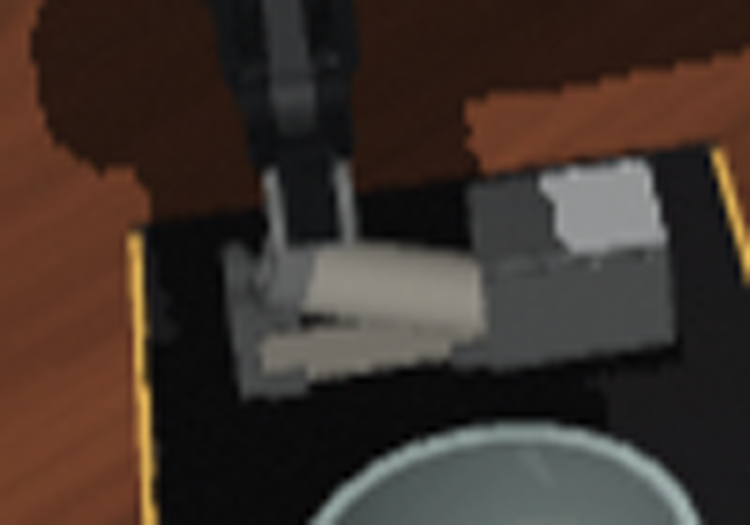

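Request:
servo_tool(
  targets=[
    [[-0.15, 0, -0.5], 0],
    [[-0.3, 0, -0.5], 0],
    [[-0.3, 0, -0.1], 0],
    [[-0.3, -0.3, 0.05], 0],
    [[-0.3, -0.7, 0.1], 0],
  ],
)

```text
t: 15.52
tool_pos: [0.5661, -0.2539, 0.0618]
tool_rot: [[0.827, -0.562, 0.004], [-0.562, -0.827, -0.004], [0.005, 0.001, -1.0]]
wrist_force: [-2.6, -1.9, 9.7]
grip_width: -0.0005
```

```bash
python3 look2.py 23 16 32 0
```

```text
t 15.57 p [ 0.5667 -0.253   0.0614] yaw -34.18 w -0.0001 F [ 0.8 -0.3 12.2] j [-0.49  0.51  1.75 -0.    0.87  0.11] 
 ->shift cm [-0.02  0.71  1.74] turn -0.001
Gx 8.9 lat 0.2 Gz 49.4
```

View pics/c23.png

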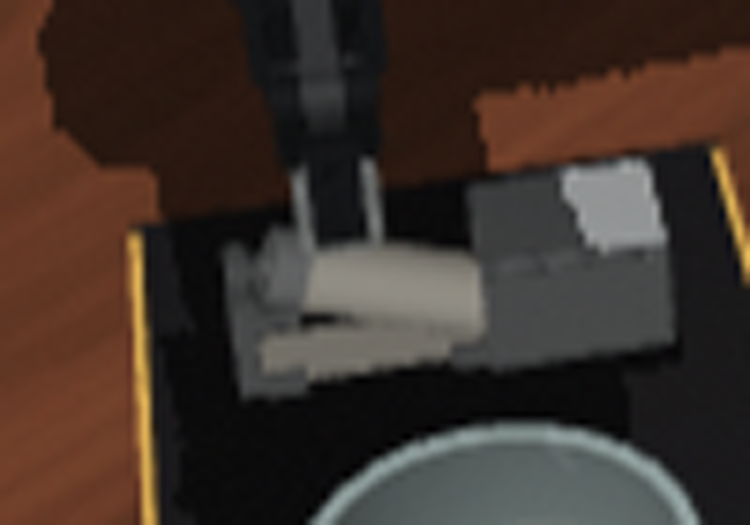

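```bash
cat > ov.py <<'E'
from h import *
import sys
n=sys.argv[1];im=cv2.imread(f'pics/c{n}.png')
def W(x,y,z): return np.array([*(B2+x*1e-3*U[:2]+y*1e-3*np.array([-U[1],U[0]])),(z+12)*1e-3])
def pj(pts): return ((proj('scene',np.array(pts))-[120,210]+.5)*7.5-.5).astype(np.int32)
def cyl(fx,th,col):
    # flat bottom corner at height 0; extreme (top corner) x=fx
    t=np.radians(th);xc=fx+35*np.cos(t)+10.5*np.sin(t);zc=35*np.sin(t)+10.5*np.cos(t)
    for s in(25,35):
        c=[W(xc+s*np.cos(t)-10.5*np.cos(a)*np.sin(t),10.5*np.sin(a),zc+s*np.sin(t)+10.5*np.cos(a)*np.cos(t)) for a in np.linspace(0,2*np.pi,40)]
        cv2.polylines(im,[pj(c)],True,col,1)
for a in sys.argv[2:]:
    fx,th,*c=a.split(',');cyl(float(fx),float(th),{'r':(0,0,255),'g':(0,255,0),'b':(255,100,0)}[c[0]])
for s in(-1,1):
    cv2.polylines(im,[pj([W(30,5*s,24),W(30,11*s,24),W(35,11*s,31),W(35,5*s,31)])],True,(0,255,255),1)
cv2.imwrite(f'pics/ov{n}.png',im)
E
python3 ov.py 21 -38,22,r -42,20,g -40,17,b; python3 ov.py 23 -40,18,r -44,16,g -40,14,b
```

```text
(no output)
```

View pics/ov21.png

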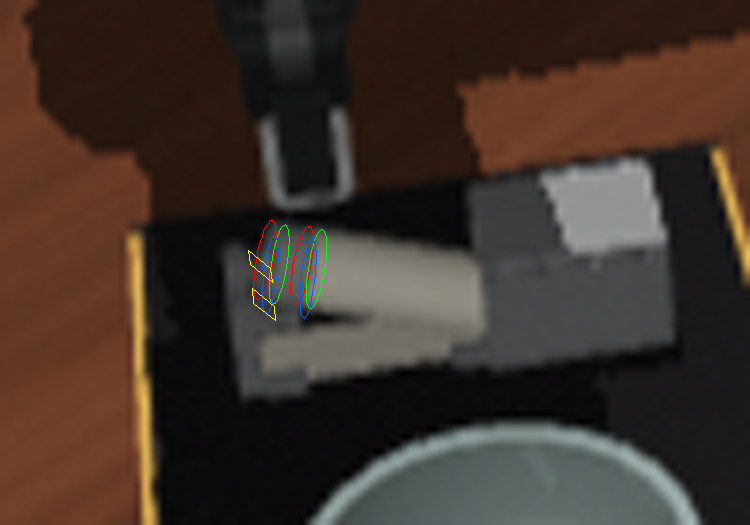

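View pics/ov23.png

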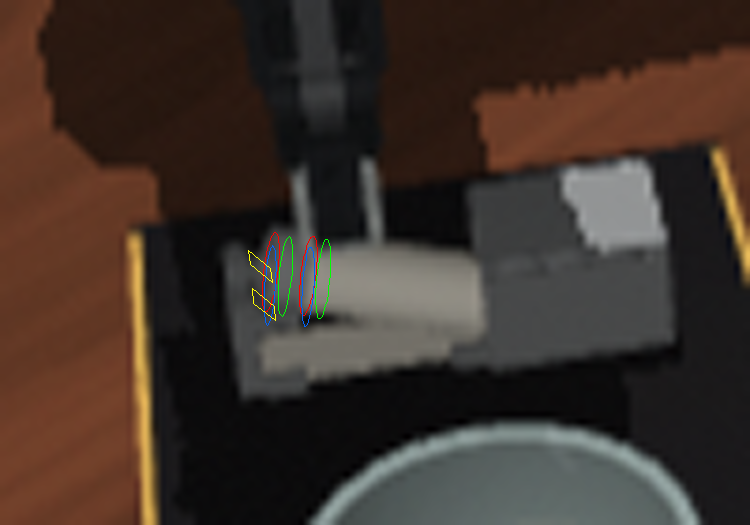

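Request:
servo_tool(
  targets=[
    [[0, 0.3, -1.0], 0],
    [[0, 0.9, -1.0], 0],
    [[0, 0.9, -1.0], 0],
    [[0, 0.9, -0.4], 0],
    [[0, 0.9, -0.2], 0],
  ],
)

```text
t: 15.98
tool_pos: [0.5596, -0.2605, 0.0639]
tool_rot: [[0.827, -0.562, -0.001], [-0.562, -0.827, -0.002], [0.0, 0.002, -1.0]]
wrist_force: [-8.8, 1.4, 28.5]
grip_width: 0.0
```

```bash
python3 look2.py 24 16 32 0
```

```text
t 16.03 p [ 0.5596 -0.2605  0.0641] yaw -34.19 w 0.0002 F [-7.   0.5 21.1] j [-0.51  0.51  1.76 -0.    0.88  0.09] 
 ->shift cm [ 0.14 -0.31  2.01] turn -0.002
Gx 19.1 lat -1.4 Gz 52.1
```

Request:
servo_tool(
  targets=[
    [[0.05, -0.3, 0.0], 0],
    [[0.1, -0.6, 0.1], 0],
    [[0.1, -0.9, 0.25], 0],
    [[0.1, -1.1, 0.4], 0],
    [[0.1, -1.2, 0.6], 0],
  ],
)

```text
t: 16.45
tool_pos: [0.5687, -0.2529, 0.0598]
tool_rot: [[0.828, -0.561, 0.002], [-0.561, -0.828, -0.006], [0.005, 0.003, -1.0]]
wrist_force: [-9.5, -4.2, 29.7]
grip_width: 0.0005
```

```bash
python3 look2.py 25 16 32 0
```

```text
t 16.5 p [ 0.5688 -0.253   0.0596] yaw -34.11 w -0.0001 F [-5.8 -2.8 21. ] j [-0.49  0.52  1.75 -0.01  0.87  0.11] 
 ->shift cm [-0.2   0.83  1.56] turn -0.0
Gx 7.7 lat 2.0 Gz 47.6
```

View pics/c25.png

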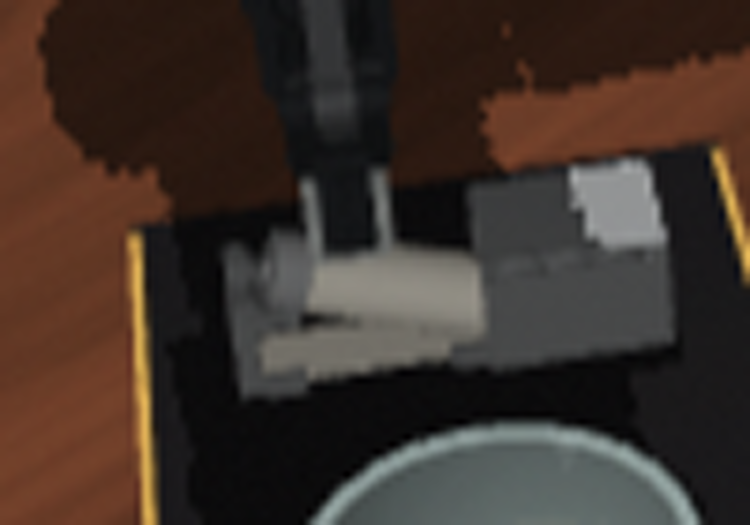

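Request:
servo_tool(
  targets=[
    [[-0.1, 0, -1.0], 0],
    [[-0.2, 0.4, -2.5], 0],
    [[-0.2, 0.8, -2.5], 0],
    [[-0.2, 0.8, -2.5], 0],
    [[-0.2, 0.8, -2.5], 0],
  ],
  claw=-0.1,
)

```text
t: 16.92
tool_pos: [0.56, -0.2551, 0.0791]
tool_rot: [[0.827, -0.563, -0.001], [-0.563, -0.827, 0.001], [-0.001, 0.0, -1.0]]
wrist_force: [-0.1, 0.6, -0.3]
grip_width: 0.0472
```

```bash
python3 look2.py 26 15 32 0; python3 ov.py 26 -41,18,r -42,16,g -39,20,b
python3 - <<'E'
from h import *
im=imaging.camera('wrist');cv2.imwrite('pics/w26.png',im[60:384])
E
```

```text
t 16.97 p [ 0.5599 -0.2549  0.0788] yaw -34.23 w 0.047 F [0.6 0.9 0.3] j [-0.5   0.48  1.76  0.    0.9   0.1 ] 
 ->shift cm [0.44 0.07 3.48] turn -0.002
Gx 14.3 lat -4.3 Gz 66.8
```

View pics/ov26.png

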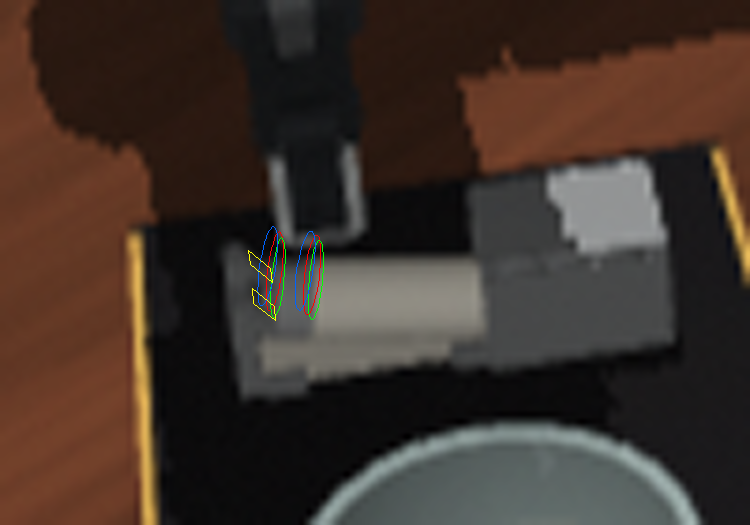

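View pics/w26.png

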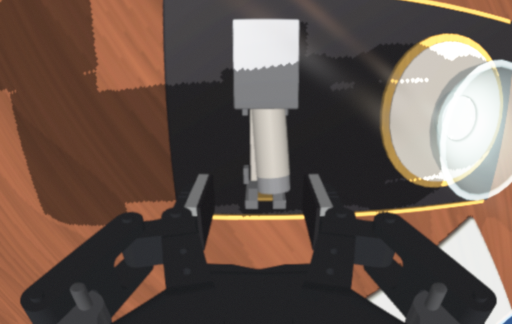

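Request:
servo_tool(
  targets=[
    [[0.44, 0, 0.5], 0],
    [[0.44, 0, 1.5], 0],
    [[0.44, 0, 2.5], 0],
    [[0.44, 0, 3.5], 0],
    [[0.44, 0, 3.7], 0],
  ],
  force=40,
)

```text
t: 17.43
tool_pos: [0.5622, -0.2565, 0.0395]
tool_rot: [[0.827, -0.562, -0.005], [-0.562, -0.827, 0.003], [-0.006, 0.001, -1.0]]
wrist_force: [-1.2, -0.6, -0.5]
grip_width: 0.0467
```

```bash
python3 look2.py 27 15 32 0
python3 - <<'E'
from h import *
im=imaging.camera('wrist');cv2.imwrite('pics/w27.png',im[60:384])
E
```

```text
t 17.48 p [ 0.5624 -0.2565  0.0399] yaw -34.2 w 0.0465 F [-0.3 -0.6  0.3] j [-0.5   0.55  1.75  0.    0.84  0.1 ] 
 ->shift cm [ 0.14  0.08 -0.41] turn -0.002
Gx 14.2 lat -1.4 Gz 27.9
```

View pics/c27.png

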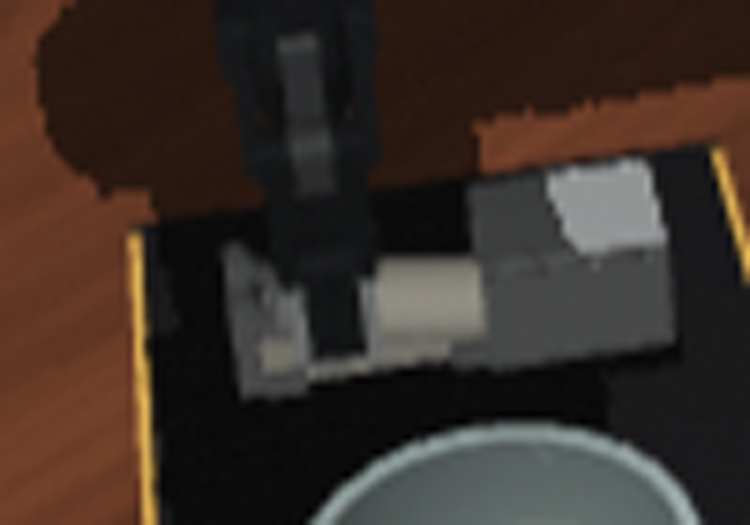

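View pics/w27.png

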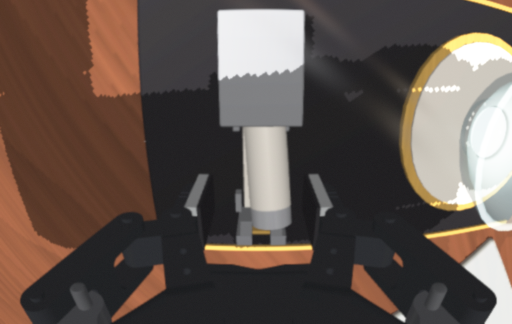

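Request:
servo_tool(
  targets=[
    [[0.14, 0, 0], 0],
    [[0.14, 0, 0], 0],
    [[0.14, 0, 0], 0],
    [[0.14, 0, 0], 0],
    [[0.14, 0, 0], 0],
  ],
  claw=1,
  force=40,
)

```text
t: 17.95
tool_pos: [0.5666, -0.259, 0.0437]
tool_rot: [[0.827, -0.562, 0.002], [-0.562, -0.827, -0.001], [0.003, -0.0, -1.0]]
wrist_force: [1.6, -1.1, -1.2]
grip_width: 0.019
```

```bash
python3 look2.py 28 15 32 0
python3 - <<'E'
from h import *
im=imaging.camera('wrist');cv2.imwrite('pics/w28.png',im[60:384])
E
```

```text
t 18.0 p [ 0.5665 -0.259   0.0437] yaw -34.21 w 0.0191 F [ 2.  -0.2 -0.6] j [-0.5   0.55  1.75  0.    0.84  0.1 ] 
 ->shift cm [-0.35  0.11 -0.03] turn -0.002
Gx 13.9 lat 3.5 Gz 31.7
```

View pics/c28.png

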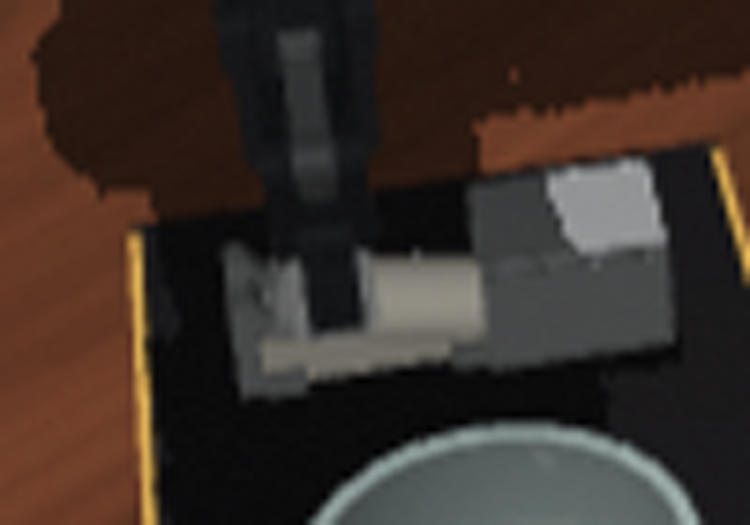

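View pics/w28.png

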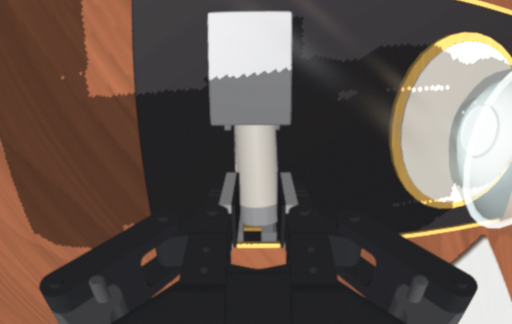

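Request:
servo_tool(
  targets=[
    [[0, 0, 0], 0],
    [[0, 0, 0], 0],
    [[-0.1, 0, 0.2], 0],
    [[-0.35, -0.1, 0.7], 0],
    [[-0.35, -0.1, 0.7], 0],
  ],
  claw=-0.1,
)

```text
t: 18.47
tool_pos: [0.5616, -0.2546, 0.0345]
tool_rot: [[0.827, -0.562, -0.003], [-0.562, -0.827, 0.002], [-0.004, 0.0, -1.0]]
wrist_force: [-0.4, -0.2, -0.3]
grip_width: 0.0473
```

Request:
servo_tool(
  targets=[
    [[0, 0, 0], 0],
    [[0, 0, 0], 0],
    [[0, 0, 0], 0],
    [[0, 0, 0], 0],
    [[0, 0, 0], 0],
  ],
  claw=1,
  force=40,
)

```text
t: 18.88
tool_pos: [0.5642, -0.2566, 0.0362]
tool_rot: [[0.827, -0.562, 0.002], [-0.562, -0.827, -0.002], [0.003, 0.0, -1.0]]
wrist_force: [2.2, -3.4, -4.0]
grip_width: 0.0192
```

```bash
python3 look2.py 29 12 20 0
python3 - <<'E'
from h import *
im=imaging.camera('wrist');cv2.imwrite('pics/w29.png',im[60:384])
E
```

```text
t 18.93 p [ 0.5642 -0.2566  0.0362] yaw -34.21 w 0.0189 F [ 1.8 -4.1 -4.2] j [-0.5   0.55  1.76 -0.    0.83  0.1 ] 
 ->shift cm [-0.02 -0.13  0.42] turn -0.002
Gx 13.3 lat 0.2 Gz 24.2
```

View pics/c29.png

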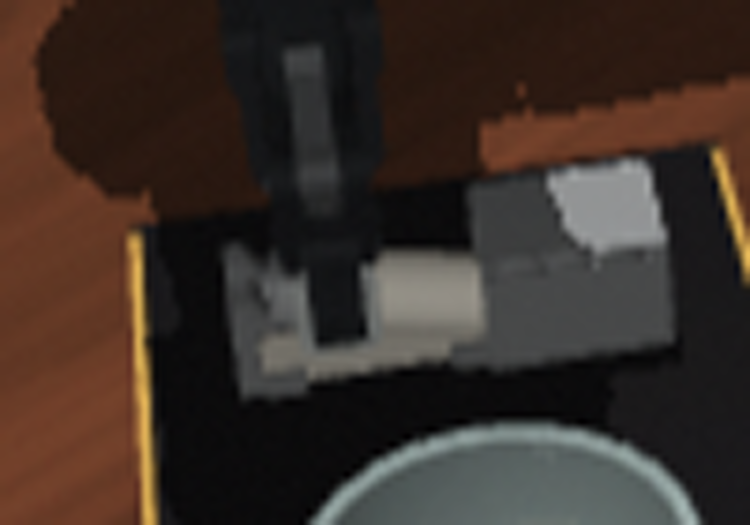

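View pics/w29.png

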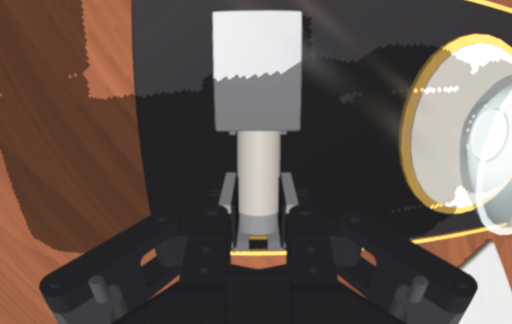

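Request:
servo_tool(
  targets=[
    [[0, -0.3, 0], 0],
    [[0, -0.6, 0.1], 0],
    [[0, -0.7, 0.3], 0],
    [[0, -0.7, 0.6], 0],
    [[-0.05, -0.7, 0.8], 0],
  ],
)

```text
t: 19.4
tool_pos: [0.5665, -0.2532, 0.0303]
tool_rot: [[0.828, -0.561, -0.001], [-0.561, -0.828, -0.005], [0.002, 0.005, -1.0]]
wrist_force: [-4.7, -9.3, 7.6]
grip_width: 0.0192
```

```bash
python3 look2.py 30 12 20 0
python3 - <<'E'
from h import *
im=imaging.camera('wrist');cv2.imwrite('pics/w30.png',im[60:384])
E
```

```text
t 19.45 p [ 0.5665 -0.2533  0.0301] yaw -34.15 w 0.0196 F [ -5.2 -10.2   8.8] j [-0.49  0.56  1.76 -0.01  0.82  0.11] 
 ->shift cm [-0.03  0.28 -0.19] turn -0.001
Gx 9.2 lat 0.3 Gz 18.1
```

View pics/c30.png

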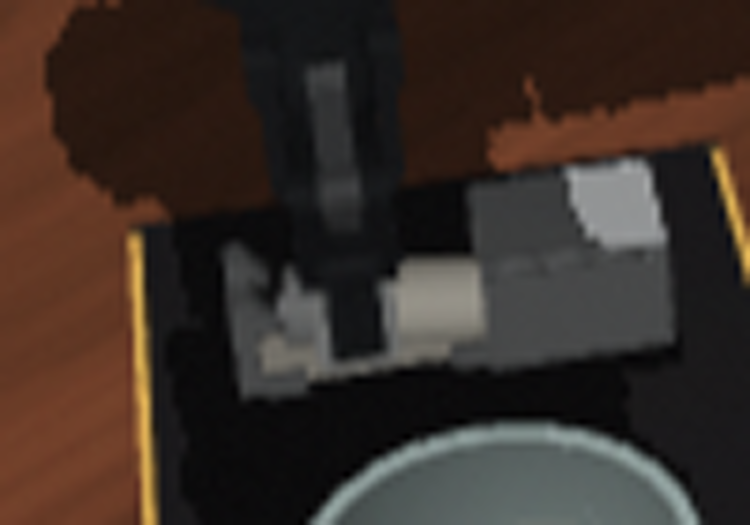

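View pics/w30.png

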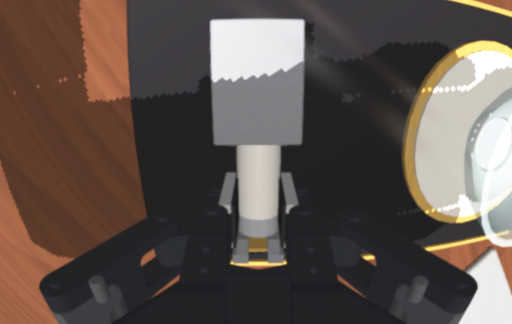

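Request:
servo_tool(
  targets=[
    [[0, 0, 0.1], 0],
    [[0, 0, 0.3], 0],
    [[0, 0, 0.45], 0],
    [[0, 0, 0.6], 0],
    [[0, 0, 0.6], 0],
  ],
)

```text
t: 19.92
tool_pos: [0.5667, -0.2532, 0.0243]
tool_rot: [[0.827, -0.562, 0.0], [-0.562, -0.827, -0.005], [0.003, 0.004, -1.0]]
wrist_force: [-4.3, -8.9, 7.3]
grip_width: 0.0196
```

```bash
python3 look2.py 31 12 20 0
```

```text
t 19.97 p [ 0.5667 -0.2532  0.0243] yaw -34.16 w 0.0192 F [-4.7 -9.4  6.6] j [-0.49  0.57  1.76 -0.01  0.81  0.11] 
 ->shift cm [-0.03  0.29 -0.77] turn -0.001
Gx 9.1 lat 0.3 Gz 12.3
```

View pics/c31.png

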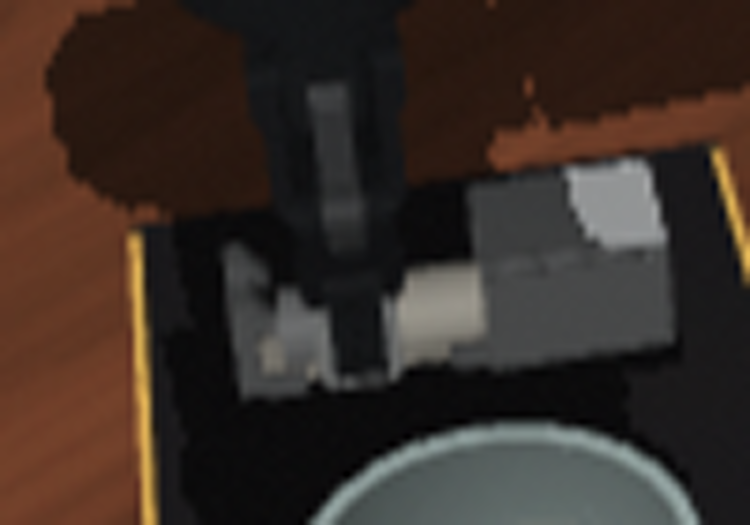

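Request:
servo_tool(
  targets=[
    [[0, 0, 0], 0],
    [[0, 0, 0], 0],
    [[0, 0, 0], 0],
    [[0, 0, 0], 0],
    [[0, 0, 0], 0],
  ],
  claw=-0.1,
)

```text
t: 20.38
tool_pos: [0.5663, -0.2487, 0.0214]
tool_rot: [[0.827, -0.562, -0.001], [-0.562, -0.827, 0.001], [-0.002, -0.0, -1.0]]
wrist_force: [0.2, -0.7, -0.5]
grip_width: 0.047
```

```bash
python3 look2.py 32 9 60 0
python3 - <<'E'
from h import *
im=imaging.camera('wrist');cv2.imwrite('pics/w32.png',im[60:384])
E
```

```text
t 20.43 p [ 0.5664 -0.2488  0.0215] yaw -34.18 w 0.0469 F [ 0.8  0.1 -0.1] j [-0.48  0.58  1.76  0.    0.81  0.11] 
 ->shift cm [ 0.24  0.34 -5.05] turn -0.001
Gx 5.6 lat -2.4 Gz 9.5
```

View pics/c32.png

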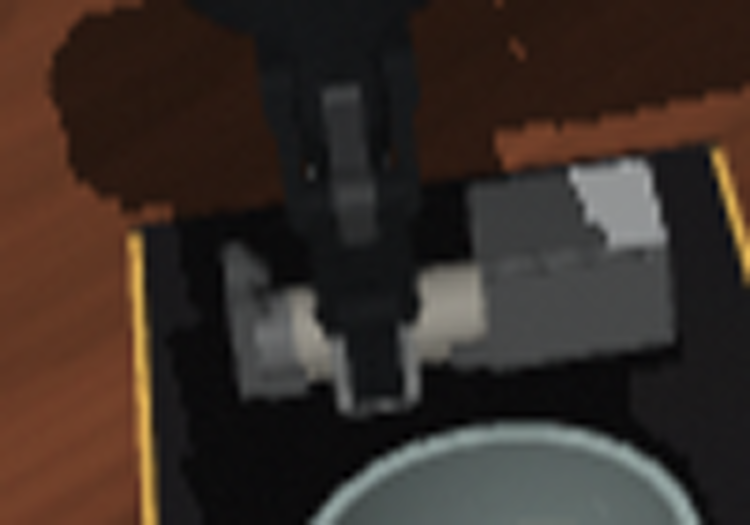

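View pics/w32.png

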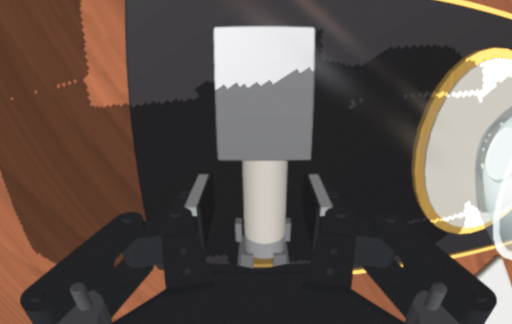

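Request:
servo_tool(
  targets=[
    [[0.2, 0, -0.5], 0],
    [[0.2, 0, -2.5], 0],
    [[0.2, 0, -5.5], 0],
    [[0.2, -3, -9], 0],
    [[0.2, -6, -12], 0],
  ],
)

```text
t: 20.9
tool_pos: [0.5997, -0.2049, 0.1397]
tool_rot: [[0.825, -0.565, -0.001], [-0.565, -0.825, -0.0], [-0.0, 0.0, -1.0]]
wrist_force: [1.0, -0.1, -0.7]
grip_width: 0.0469
```

Request:
servo_tool(
  targets=[
    [[0, 6, 0], 0],
    [[0, 6, 0], 0],
    [[0, 6, 0], 0],
    [[0, 6, 0], 0],
    [[0, 6, 0], 0],
  ],
)

```text
t: 21.32
tool_pos: [0.5663, -0.2536, 0.1382]
tool_rot: [[0.827, -0.563, 0.0], [-0.563, -0.827, 0.001], [-0.0, -0.001, -1.0]]
wrist_force: [0.6, -0.4, -0.3]
grip_width: 0.0471
```

```bash
python3 look2.py 33 9 60 0; python3 ov.py 33 -35,0,g
python3 - <<'E'
from h import *
import pickle
P=imaging.camera_params('wrist')
im=imaging.camera('wrist');cv2.imwrite('pics/w33.png',im);pickle.dump(P,open('w33.pkl','wb'))
im=imaging.camera('side');cv2.imwrite('pics/s33.png',cv2.resize(im[120:190,250:320],None,fx=8,fy=8,interpolation=cv2.INTER_CUBIC))
E
```

```text
t 21.37 p [ 0.5663 -0.2535  0.138 ] yaw -34.24 w 0.0472 F [0.8 0.9 0.7] j [-0.49  0.41  1.72  0.    1.01  0.11] 
 ->shift cm [-0.02 -0.05  6.6 ] turn -0.002
Gx 9.5 lat 0.2 Gz 126.0
```

View pics/ov33.png

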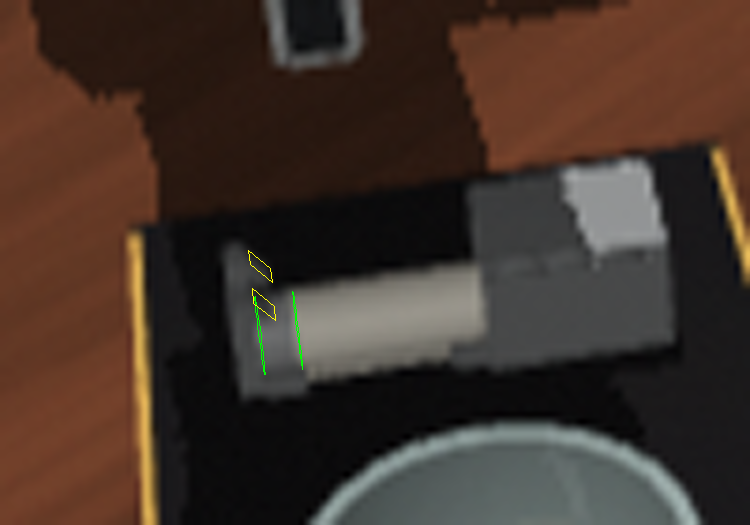

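View pics/w33.png

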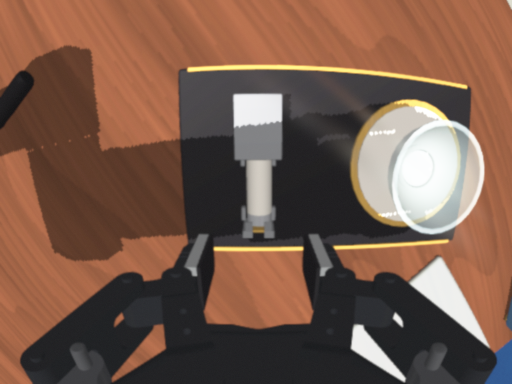

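View pics/s33.png

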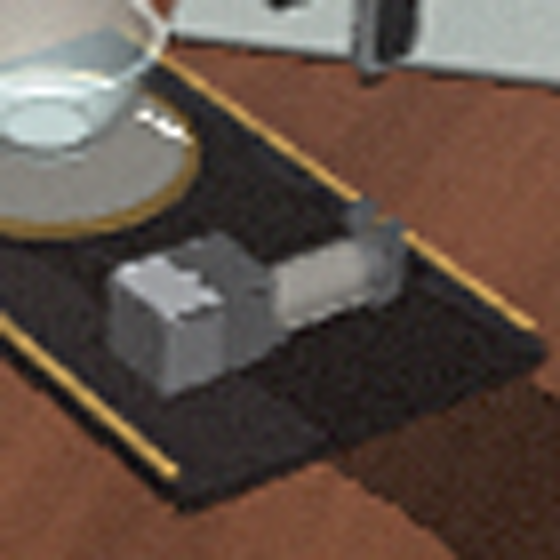

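```bash
python3 -c "
from plant import order,readout
print(order.hand_in(), readout.get_state()['t'])"
```

```text
the job is handed in; nothing more can be done
the job is handed in; nothing more can be done
```

The long cell is in the bay, released, and the job was handed in at about 21 s; no verdict came back.

**What I did**
- I gripped the long cell in the tray near its button end and carried it to the base.
- Since the tool cannot tilt, I pressed the button end on the hood's rear edge until the cell sloped about 30° in the grip.
- I put the flat end under the hood against the spring contact while the button end still stood up. The wrist force then was about 3 N, or roughly 6 mm of spring travel.

**What went wrong on the way**
- The button end first caught on the lips. Pressing it down with closed fingers only slid along the cell and turned it sideways.
- I re-gripped the cell, centred it, pushed it back, lowered it level and let go. The spring then slid it out under the lips.

**Last checks**
- **Position:** in the scene, side and wrist pictures the cell lies level with its button end under the lips. Its steel band is within about 1 mm of where it should be when home.
- **Spring:** I could not read its travel directly. About 6 mm follows from where the cell lies.
- **Robot:** the gripper is open, well above the base and touching nothing.
- **Other wares:** I did not approach or touch the short cell, the bowl, the cover or the screwdriver. I did not measure again whether they had moved.
- **Force:** the highest wrist force was about 44 N, of which 40 N was upward, when the fingertips seem to have rested on the bay rails. The 40 N limit is for the arm and the gripper's body, so I expect this does not count, but I could not confirm it.

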